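Demagnetise a batch of bearings

ROBOT

A 7-joint arm with a two-finger parallel gripper is mounted at the origin on a cart in front of the work surface, level with it; the furniture and walls round the work are solid. World frame = base frame: x ahead of the robot, y to its left, z up, the work surface at z = 0. Lengths are in m, angles in rad, forces in N, time in s.
With the tool pointing down it reaches from about 0.4 to 0.875 m from the base axis. Payload 19.3 kg.
Tool frame: the origin (TCP) lies on the centre line of the jaws, within the pads' length; the fingertips stand 14 mm ahead of it and the grasp point (between the pads) lies 5 mm behind it; x points along the fingers, y is the direction in which the jaws open and shut, and the axes are right-handed (so a half turn about x gives the same grasp; the last joint's range is limited). The gripper opens to 85 mm and grips with 20 to 120 N. Pads are 22 mm wide; open, the fingers measure 114 mm over their backs; the gripper's body (76 mm by 85 mm) begins 54 mm behind the grasp point. The pads swing forward as they close: fully open they stand 13 mm farther back than shut.
Start: joints at [-1.226, 0.521, -0.036, 1.599, 0.021, 1.021, -0.113], TCP at [0.252, 0.572, 0.245] pointing down, gripper open.
Joint ranges: [-2.91, 2.91], [-0.3, 2.13], [-1.5, 1.42], [0.17, 2.43], [-1.26, 4.41], [0.16, 1.93], [-2.52, 2.52]. Speed limits (rad/s): [1.89, 1.89, 2.39, 2.39, 3.01, 3.01, 3.01].

INTERFACE

Orientations are given as [roll, pitch, yaw] about the fixed x, y, z axes, in that order (R = Rz(yaw) Ry(pitch) Rx(roll)).
In Python, from workcell import monitor, optics, bot gives the robot as it stands.
- The arm moves only by the tool arm_command, never from a script. Its arguments are lists of equal length, an entry for each row: "delta_pos": the shift along the tool's x, y, z as a fraction of full scale, a list of three; "rotation": the turn, a rotation vector about the tool's x, y, z as a fraction of full scale, a list of three. In form: {"delta_pos": [[dx, dy, dz], ...], "rotation": [[wx, wy, wz], ...]}. A call has 1 to 10 rows; each row shifts and turns the pose as measured when the row begins, along the tool's axes as they then stand; what a row does not reach is not made up. Full scale, the value 1, is 30 mm for a shift and 6 degrees for a turn. A row lasts 1/10 s, in which the tool goes at most 50 mm and 8.59 degrees, less where a joint would pass 70% of its speed; a pose out of reach is approached as far as the arm can. A call with a number of a shift or a turn outside -1 to 1 is refused whole. A call with a gripper value outside its range is refused whole. "gripper" is the closure, from -1 (fully open) to 1 (shut), so that 0 is half open, set as the call begins (left out, the last holds). The fingers move at their own pace and stop on an object; "grip_force" is the grip in N (left out, the last holds). Time passes only in rows, so rows that do not move let the fingers close. It gives the time, the measured TCP pose, the force and the opening at its end, in the units of the state.
- monitor.observe(): the state, without advancing time (a new reading comes with each control period).
- optics.grab_frame(name): name is "side" or "top" or "wrist"; returns the picture (480x640x3 uint8, red, green, blue); there is no depth.
- optics.camera_params(name): a dict with "fx", "fy", "cx", "cy" (pixels), "origin" and "rotation" of the camera in the world. Camera axes: x right, y down, z forward; pixel columns grow to the right and rows downward; lengths in m; the calibration is good to about 2 mm. A picture is of the moment at which its call begins: read the wrist's pose just before it. camera_params takes no time and is no camera call; for the wrist camera it gives the pose at the moment of the call.
- bot.job_done(): hands the job in, once; it reports no verdict.
The state is a dict: "clock": time; "qpos": joint angles; "qd": joint speeds; "joint_efforts": joint torques, N m; "position": TCP position; "tool_rot": TCP orientation; "force": force on the tool from outside, world axes, zero at the start; "moment": the same for the moment, N m; "grip_width": finger opening in m.
Only numpy, scipy, OpenCV 4.12 (cv2) and the standard library are available. Lean on these libraries where they do the work, as an engineer would, in place of code of your own. Each camera call takes 0.05 s, during which the arm holds its last target. There are 200 camera calls.

TASK

Demagnetise the loose bearings (there are two or three) on the bench demagnetiser: first put the carton that was left on its steel plate into the blue returns tray, next roll the orange thumbwheel with a fingertip until the red pointer stands at the green marker, and only then lay all the bearings flat and side by side on the steel plate, inside its lip. When all are loaded flip the switch on, let it run for three seconds or longer, flip it off again, and only then lay all the bearings flat and side by side in the green tray. Leave the pointer at the green marker, the switch off and the carton in the blue tray, and do not disturb the filter, the glue bottle or the rubber mount.

Things in the scene. Friction and masses are not known exactly. Their poses are not given: they have to be found in the camera images.
- demag: bench demagnetiser, fixed: grey housing 210 mm (own x) by 250 mm (own y) by 42 mm high, top level but for a lip round the plate. Origin: centre of its underside; own x points from the control strip (the 70 mm nearest the robot) to the steel plate (the rest), own y to the left, z up. It may stand turned a little
- plate_center (a point): centre of the bright steel plate on top of the demagnetiser, at plate height (42 mm over the worktop); the plate measures 130 mm (x) by 236 mm (y) inside the lip round it, which is 6 mm high and 4 mm thick; axes as the demagnetiser's
- wheel_crest (a point): top point of the orange ribbed thumbwheel when not pressed, at the left end of the control strip. Wheel radius 24 mm, 26 mm wide, axle along the demagnetiser's x; only the top 10 mm stands out of the panel, between 4 mm cheeks, so it cannot be pinched. Spring-mounted: it sinks up to 5 mm under a fingertip (about 1.5 N to start, then 1.2 N per mm)
- wheel (a joint): turn of the thumbwheel in rad, -1.6 to 1.6; grows as its top is rolled to the demagnetiser's +y (left). With a fingertip 2 to 4 mm down on the crest, a straight move along y rolls the rim along with it (24 mm per rad); about 0.5 N at the rim turns it; it stays where it is left
- pointer (a point): the red pointer on the white scale in the middle of the control strip; it runs along the demagnetiser's y, geared to the wheel: 30 mm to +y per rad of wheel (1.25 mm per mm of rim travel)
- green_mark: green marker tab, 10 mm wide (y) by 14 mm by 3 mm, beside the scale on its plate side, left or right of the pointer's start; origin: centre of its underside; axes as the demagnetiser's. The pointer is set when it stands within this tab's width
- black_mark: black marker tab of the same size on the other side of the scale; of no use here
- toggle (a joint): lean of the switch bat in rad: -0.4 = off (toward the demagnetiser's -x, the red dot, the robot's side), +0.4 = on (toward +x, the green dot, the plate). It snaps by itself to whichever side of upright it is on, so it rests only at the ends; about 1 N at the tip pushes it over
- switch_pivot (a point): hinge point of the metal switch bat at the right end of the control strip, 2 mm over the panel; the bat is a 10 mm thick rod that reaches 40 mm from here
- bat_tip (a point): tip of the switch bat, 38 mm from its pivot
- blue_tray: blue open returns tray on the worktop, fixed, 110 x 110 mm outside, 34 mm high, walls 4 mm thick, inner floor 16 mm over the worktop; origin: centre of its underside
- green_tray: green open tray for finished parts on the worktop, fixed, 140 mm (own x) by 240 mm (own y) outside, 22 mm high, walls and floor 4 mm thick; origin: centre of its underside
- carton: small brown printed carton, 64 x 63 x 63 mm, 0.12 kg, left standing on the steel plate; origin: centre of its underside, x and y square to its sides
- big_1: single-row sealed ball bearing, a plain steel ring shape with dark seal, 62 mm outside diameter, 16 mm thick, lying flat; about 0.3 kg; pinch it across the outside. Origin: centre of its underside, z along the bore, up at the start; both faces are alike and either may be up. May be absent
- big_2: single-row sealed ball bearing, a plain steel ring shape with dark seal, 62 mm outside diameter, 16 mm thick, lying flat; about 0.3 kg; pinch it across the outside. Origin: centre of its underside, z along the bore, up at the start; both faces are alike and either may be up. May be absent
- small_1: single-row sealed ball bearing, a plain steel ring shape with dark seal, 52 mm outside diameter, 15 mm thick, lying flat; about 0.3 kg; pinch it across the outside. Origin: centre of its underside, z along the bore, up at the start; both faces are alike and either may be up. May be absent
- small_2: single-row sealed ball bearing, a plain steel ring shape with dark seal, 52 mm outside diameter, 15 mm thick, lying flat; about 0.3 kg; pinch it across the outside. Origin: centre of its underside, z along the bore, up at the start; both faces are alike and either may be up. May be absent
- filter_pump: bystander: white and black inline filter, 48 x 162 x 67 mm, lying behind the demagnetiser
- glue: bystander: black bottle with a white nozzle, 38 mm across, 118 mm tall, at the back left
- mount: bystander: black rubber mount with a stud, 68 mm across, 58 mm tall, at the front edge before the demagnetiser's left half

How it is judged:
On the way, in this order (a step that is already met when the one before it is completed fails the run):
1. the carton lies in the blue tray (x of carton in the frame of blue_tray between -0.053 and 0.053 m and y of carton in the frame of blue_tray between -0.053 and 0.053 m and (height (world z) of carton below 0.024 m or angle between carton's own z axis and vertical above 1.3 rad) and height (world z) of carton below 0.087 m and linear speed of carton below 0.03 m/s), for 0.3 s.
2. the red pointer stands within the green marker's width and stays there (y of pointer in the frame of green_mark between -0.005 and 0.005 m), for 0.5 s.
3. all bearings lie flat on the steel plate (x of big_1 in the frame of plate_center between -0.036 and 0.036 m and y of big_1 in the frame of plate_center between -0.091 and 0.091 m and ((z of big_1 in the frame of plate_center between -0.004 and 0.005 m and angle between big_1's own z axis and vertical below 0.12 rad) or (z of big_1 in the frame of plate_center between 0.011 and 0.021 m and angle between big_1's own z axis and vertical above 3.0216 rad)) and linear speed of each of big_1, big_2, small_1, small_2 below 0.03 m/s and x of big_2 in the frame of plate_center between -0.036 and 0.036 m and y of big_2 in the frame of plate_center between -0.091 and 0.091 m and ((z of big_2 in the frame of plate_center between -0.004 and 0.005 m and angle between big_2's own z axis and vertical below 0.12 rad) or (z of big_2 in the frame of plate_center between 0.011 and 0.021 m and angle between big_2's own z axis and vertical above 3.0216 rad)) and x of small_1 in the frame of plate_center between -0.041 and 0.041 m and y of small_1 in the frame of plate_center between -0.096 and 0.096 m and ((z of small_1 in the frame of plate_center between -0.004 and 0.005 m and angle between small_1's own z axis and vertical below 0.12 rad) or (z of small_1 in the frame of plate_center between 0.011 and 0.021 m and angle between small_1's own z axis and vertical above 3.0216 rad)) and x of small_2 in the frame of plate_center between -0.041 and 0.041 m and y of small_2 in the frame of plate_center between -0.096 and 0.096 m and ((z of small_2 in the frame of plate_center between -0.004 and 0.005 m and angle between small_2's own z axis and vertical below 0.12 rad) or (z of small_2 in the frame of plate_center between 0.011 and 0.021 m and angle between small_2's own z axis and vertical above 3.0216 rad))), for 0.3 s.
4. the switch is on, for 2.5 s (value of joint toggle above 0.3 rad), for 2.5 s.
5. the switch is off again (value of joint toggle below -0.3 rad), for 0.3 s.
At the end, for the whole second after the job is handed in: Every bearing present lies flat (within 0.2 rad) at rest on the floor of the green tray; the carton rests inside the blue tray, on whichever side; a bearing may lie with either face up; the red pointer is within 5 mm of the green marker's middle; the switch is off (joint below -0.3) (all of step 1 and all of step 2 and x of big_1 in the frame of green_tray between -0.068 and 0.068 m and y of big_1 in the frame of green_tray between -0.118 and 0.118 m and ((z of big_1 in the frame of green_tray between 0 and 0.012 m and angle between big_1's own z axis and vertical below 0.2 rad) or (z of big_1 in the frame of green_tray between 0.015 and 0.028 m and angle between big_1's own z axis and vertical above 2.9416 rad)) and linear speed of each of big_1, big_2, small_1, small_2 below 0.03 m/s and x of big_2 in the frame of green_tray between -0.068 and 0.068 m and y of big_2 in the frame of green_tray between -0.118 and 0.118 m and ((z of big_2 in the frame of green_tray between 0 and 0.012 m and angle between big_2's own z axis and vertical below 0.2 rad) or (z of big_2 in the frame of green_tray between 0.015 and 0.028 m and angle between big_2's own z axis and vertical above 2.9416 rad)) and x of small_1 in the frame of green_tray between -0.068 and 0.068 m and y of small_1 in the frame of green_tray between -0.118 and 0.118 m and ((z of small_1 in the frame of green_tray between 0 and 0.012 m and angle between small_1's own z axis and vertical below 0.2 rad) or (z of small_1 in the frame of green_tray between 0.015 and 0.028 m and angle between small_1's own z axis and vertical above 2.9416 rad)) and x of small_2 in the frame of green_tray between -0.068 and 0.068 m and y of small_2 in the frame of green_tray between -0.118 and 0.118 m and ((z of small_2 in the frame of green_tray between 0 and 0.012 m and angle between small_2's own z axis and vertical below 0.2 rad) or (z of small_2 in the frame of green_tray between 0.015 and 0.028 m and angle between small_2's own z axis and vertical above 2.9416 rad)) and value of joint toggle below -0.3 rad); the robot touches nothing.
It fails at once if the filter, the glue bottle or the rubber mount is moved more than 3 cm (distance of any of filter_pump, glue, mount from where it was at the start of the episode above 0.03 m).
Of big_1, big_2, small_1, small_2 only 2 to 3 are there at a start; the rules pass over those that are not, and their reading is None.
At some moment in a run one of big_1, big_2, small_1, small_2, carton may be knocked a few centimetres aside while the robot is not near it.
Once in a run the grip may slacken for a moment while it holds something.
It also fails if it takes over 210 s, if anything falls off the work surface, if the arm or the gripper's body presses on something with over 40 N, if the wrist force passes 120 N, or if a joint passes its speed limit or range.

## Working session

There is one attempt and no reset: what is moved stays moved. The work goes in short steps, Python scripts to look and compute and a tool call to move; the robot and the scene stay as the last step left them, time stands still between calls to the robot, and variables do not carry over. Pictures are saved under pics/ and viewed, about 12 in all and at most 16, crops included, and the job is handed in when it is done.

Besides the shell and the picture viewer there is one more tool, called after "Call:" as name(argument=value, ...) on one line, values as JSON. arm_command: Moves the arm, as the interface text tells. Its arguments: {"type":"object","properties":{"delta_pos":{"type":"array","items":{"type":"array","items":{"type":"number"}}},"rotation":{"type":"array","items":{"type":"array","items":{"type":"number"}}},"gripper":{"type":"number"},"grip_force":{"type":"number"}},"required":["delta_pos","rotation"]}

```bash
mkdir -p pics; ls
cat > h.py <<'E'
import numpy as np, cv2
from workcell import monitor, optics, bot
def shot(n,f):
    p=optics.camera_params(n); im=optics.grab_frame(n); im=np.asarray(im)
    cv2.imwrite('pics/'+f,im[:,:,::-1]); np.save('pics/'+f+'.npy',im); 
    return im,p
def ray(p,u,v):
    d=np.array([(u-p['cx'])/p['fx'],(v-p['cy'])/p['fy'],1.]); R=np.array(p['rotation'])
    return np.array(p['origin']),R@d
def onz(p,u,v,z):
    o,d=ray(p,u,v); return o+d*(z-o[2])/d[2]
def proj(p,X):
    c=np.array(p['rotation']).T@(np.array(X)-np.array(p['origin'])); return p['fx']*c[0]/c[2]+p['cx'],p['fy']*c[1]/c[2]+p['cy']
E
python3 - <<'E'
from h import *
s=monitor.observe(); print(s)
for n in ['top','side']:
    im,p=shot(n,n+'0.png'); print(n,p)
    import pickle; pickle.dump(p,open('pics/'+n+'.pkl','wb'))
print(optics.camera_params('wrist'))
E
```

```text
pics
{'clock': 0.0, 'qpos': array([-1.22621665,  0.52201241, -0.0363328 ,  1.59996825,  0.02119932,
        1.02109676, -0.11277527]), 'qd': array([-0.00028214, -0.00145764, -0.00174686,  0.00038842, -0.00104131,
        0.00081553,  0.00070056]), 'joint_efforts': array([-3.14184863e-04, -9.27099323e+01,  1.97964326e+00, -3.69923830e+01,
        1.77643611e-02,  8.19740177e-03,  1.00095858e-04]), 'position': array([0.251774  , 0.57171376, 0.24474089]), 'tool_rot': array([-1.50327209,  1.5696965 , -1.9180334 ]), 'force': array([-0.30540756, -0.0109449 , -0.67969227]), 'moment': array([ 0.00049629,  0.01276752, -0.01600152]), 'grip_width': 0.08583574704992647}
top {'fx': 464.41912453290917, 'fy': 464.41912453290917, 'cx': 310.8015928522102, 'cy': 228.01802902744018, 'origin': array([0.48390016, 0.01828605, 1.17179264]), 'rotation': array([-3.06097991,  0.01778771, -1.54487665])}
side {'fx': 621.2881930862133, 'fy': 621.2881930862133, 'cx': 314.6284324354066, 'cy': 233.3082166991009, 'origin': array([0.63838807, 1.42180841, 0.85978405]), 'rotation': array([-2.08464335, -0.01401035,  3.10477914])}
{'fx': 394.16992150755294, 'fy': 394.16992150755294, 'cx': 315.1389546245147, 'cy': 236.10323919960388, 'origin': array([0.17329454, 0.60382947, 0.37350235]), 'rotation': array([2.80942541, 0.00290038, 1.15567492])}
```

```bash
python3 - <<'E'
s=open('h.py').read()
s=s.replace("import numpy as np, cv2\n","import numpy as np, cv2\nfrom scipy.spatial.transform import Rotation as Ro\n")
s=s.replace("R=np.array(p['rotation'])\n","R=Ro.from_euler('xyz',p['rotation']).as_matrix()\n").replace("np.array(p['rotation']).T","Ro.from_euler('xyz',p['rotation']).as_matrix().T")
open('h.py','w').write(s)
E
cat h.py|head -14
```

```text
import numpy as np, cv2
from scipy.spatial.transform import Rotation as Ro
from workcell import monitor, optics, bot
def shot(n,f):
    p=optics.camera_params(n); im=optics.grab_frame(n); im=np.asarray(im)
    cv2.imwrite('pics/'+f,im[:,:,::-1]); np.save('pics/'+f+'.npy',im); 
    return im,p
def ray(p,u,v):
    d=np.array([(u-p['cx'])/p['fx'],(v-p['cy'])/p['fy'],1.]); R=Ro.from_euler('xyz',p['rotation']).as_matrix()
    return np.array(p['origin']),R@d
def onz(p,u,v,z):
    o,d=ray(p,u,v); return o+d*(z-o[2])/d[2]
def proj(p,X):
    c=Ro.from_euler('xyz',p['rotation']).as_matrix().T@(np.array(X)-np.array(p['origin'])); return p['fx']*c[0]/c[2]+p['cx'],p['fy']*c[1]/c[2]+p['cy']
```

View pics/top0.png

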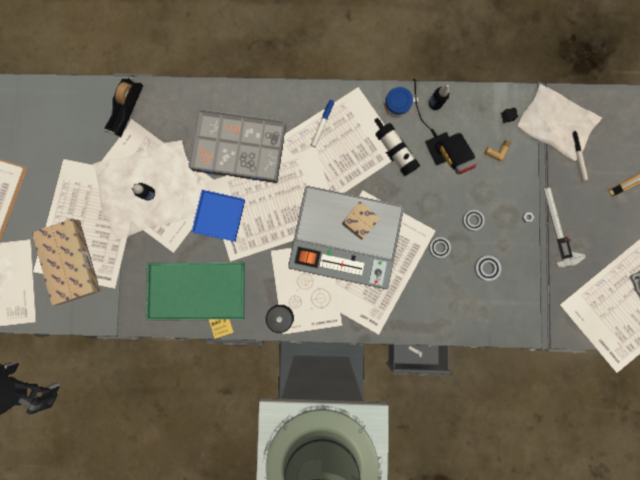

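View pics/side0.png

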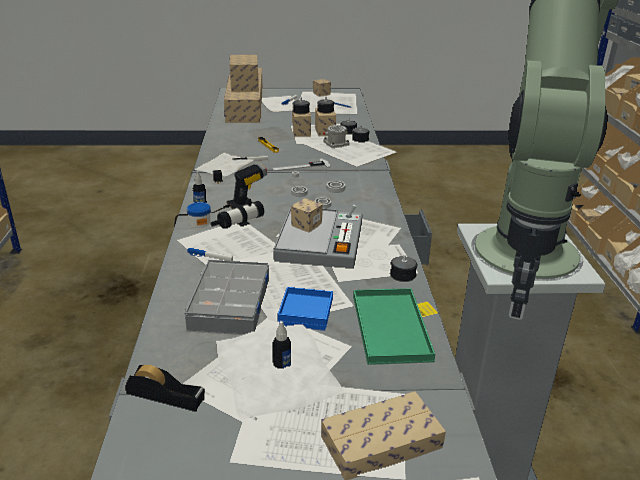

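Run:
```python
from h import *; import pickle
p=pickle.load(open('pics/top.pkl','rb')); im=np.load('pics/top0.png.npy')
P=lambda n,u,v,z:print(n,onz(p,u,v,z).round(4))
for n,u,v in [('BL',306,187),('BR',403,206),('FR',388,288),('FL',289,268)]: P(n,u,v,.042)
P('carton top',364,219,.105)
hsv=cv2.cvtColor(im,cv2.COLOR_RGB2HSV)
def blob(n,m,z,roi):
    M=np.zeros_like(m);x0,y0,x1,y1=roi;M[y0:y1,x0:x1]=m[y0:y1,x0:x1]
    c=max(cv2.findContours(M,cv2.RETR_EXTERNAL,cv2.CHAIN_APPROX_NONE)[0],key=cv2.contourArea)
    r=cv2.minAreaRect(c); print(n,r,[onz(p,*q,z).round(3)[:2] for q in cv2.boxPoints(r)],onz(p,*r[0],z).round(4))
blob('blue',cv2.inRange(hsv,(100,120,60),(130,255,255)),.034,(180,170,260,250))
blob('green',cv2.inRange(hsv,(60,80,40),(90,255,255)),.022,(130,240,260,330))
blob('orange',cv2.inRange(hsv,(3,140,120),(18,255,255)),.05,(290,240,330,275))
P('toggle',377,267,.07)
for u,v in [(474,220),(440,247),(488,267)]: P('brg',u,v,.016)
P('glue',143,191,.05);P('mount',280,319,.04);P('filter',397,147,.04)
P('red',342,264,.045);P('grn',329,252,.045);P('blk',358,258,.045)
cv2.imwrite('pics/c1.png',cv2.resize(im[175:295,280:510],None,fx=3.4,fy=3.4,interpolation=cv2.INTER_CUBIC)[:,:,::-1])
```

```text
BL [0.6755 0.0552 0.042 ]
BR [ 0.6341 -0.1829  0.042 ]
FR [ 0.4343 -0.1489  0.042 ]
FL [0.4761 0.0911 0.042 ]
carton top [ 0.5934 -0.0825  0.105 ]
blue ((217.87646484375, 215.30587768554688), (44.145355224609375, 43.60302734375), 12.528807640075684) [array([0.559, 0.335]), array([0.665, 0.316]), array([0.644, 0.208]), array([0.538, 0.227])] [0.6012 0.2715 0.034 ]
green ((195.0, 290.5), (55.0, 96.0), 90.0) [array([0.479, 0.446]), array([0.485, 0.207]), array([0.351, 0.202]), array([0.344, 0.438])] [0.4146 0.3229 0.022 ]
orange ((307.32354736328125, 256.7059326171875), (15.522278785705566, 11.399173736572266), 14.03624439239502) [array([0.495, 0.068]), array([0.522, 0.062]), array([0.514, 0.026]), array([0.487, 0.032])] [0.5044 0.0472 0.05  ]
toggle [ 0.484  -0.1183  0.07  ]
brg [ 0.6066 -0.3637  0.016 ]
brg [ 0.5374 -0.2799  0.016 ]
brg [ 0.4911 -0.3977  0.016 ]
glue [0.6551 0.4549 0.05  ]
mount [0.3531 0.1093 0.04  ]
filter [ 0.7809 -0.1671  0.04  ]
red [ 0.489 -0.037  0.045]
grn [ 0.5172 -0.0049  0.045 ]
blk [ 0.5045 -0.0753  0.045 ]
```

View pics/c1.png

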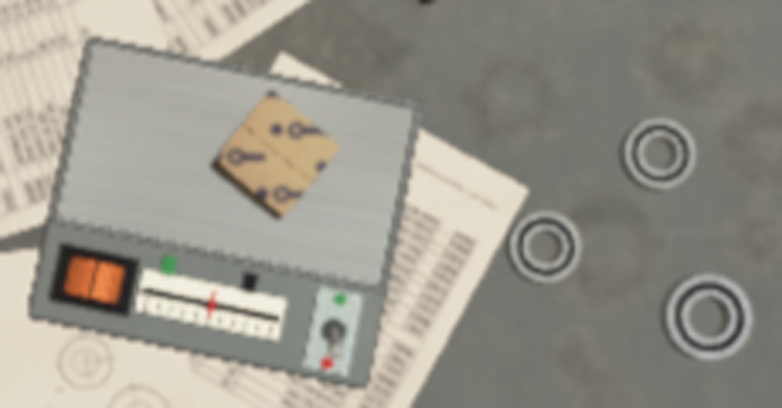

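```bash
cat >> h.py <<'E'
def plan(x,y,z,yawdeg):
    """prints rotation (deg about tool x/y/z) first, then shift in the tool axes after that turn, unit rows"""
    s=monitor.observe(); R=Ro.from_euler('xyz',s['tool_rot']).as_matrix(); best=None
    for a in (yawdeg,yawdeg+180):
        a=np.radians(a); X=np.array([0,0,-1.]);Y=np.array([np.cos(a),np.sin(a),0]);T=np.c_[X,Y,np.cross(X,Y)]
        w=Ro.from_matrix(R.T@T).as_rotvec()
        if best is None or np.linalg.norm(w)<np.linalg.norm(best[0]): best=(w,T)
    w,T=best; d=np.array([x,y,z])-s['position']
    print('t',round(s['clock'],1),'pos',s['position'].round(4),'yaw',np.degrees(np.arctan2(R[1,1],R[0,1])).round(1),'q7',s['qpos'][6].round(2),'F',s['force'].round(1),'w',round(s['grip_width'],4))
    print(' turn units',(np.degrees(w)/6).round(2),' shift units after turn',(T.T@d/.03).round(2),' before turn',(R.T@d/.03).round(2))
D_O=np.array([.555,-.046]);D_Y=-0.172
def own(P,o=None,yaw=None):
    o=D_O if o is None else o; yaw=D_Y if yaw is None else yaw
    c,s=np.cos(yaw),np.sin(yaw); d=np.array(P[:2])-o; return np.array([c*d[0]+s*d[1],-s*d[0]+c*d[1]])
def wor(P,o=None,yaw=None):
    o=D_O if o is None else o; yaw=D_Y if yaw is None else yaw
    c,s=np.cos(yaw),np.sin(yaw); return np.array(o)+np.array([c*P[0]-s*P[1],s*P[0]+c*P[1]])
E
python3 - <<'E'
from h import *; import pickle
p=pickle.load(open('pics/top.pkl','rb'))
c=[onz(p,280+u/3.4,175+v/3.4,.105)[:2] for u,v in [(272,93),(340,148),(280,217),(213,163)]]
print(np.round(c,4),np.mean(c,0)); 
for i in range(4):
    d=c[(i+1)%4]-c[i]; print(np.linalg.norm(d).round(3),np.degrees(np.arctan2(d[1],d[0])).round(1))
R=Ro.from_euler('xyz',monitor.observe()['tool_rot']).as_matrix(); print(R.round(2))
for yaw in (51,-39): plan(.593,-.083,.25,yaw)
E
```

```text
[[ 0.6318 -0.0726]
 [ 0.5954 -0.1193]
 [ 0.5476 -0.0795]
 [ 0.5831 -0.0336]] [ 0.58948239 -0.07624073]
0.059 -128.0
0.062 140.3
0.058 52.3
0.062 -38.7
[[-0.    0.4   0.92]
 [-0.    0.92 -0.4 ]
 [-1.   -0.    0.  ]]
t 0.1 pos [0.2518 0.5717 0.2448] yaw 66.2 q7 -0.11 F [-0.1  0.5 -0.2] w 0.0853
 turn units [2.54 0.   0.01]  shift units after turn [-0.17 -9.8  22.57]  before turn [ -0.16 -15.39  19.2 ]
t 0.1 pos [0.2518 0.5717 0.2448] yaw 66.2 q7 -0.11 F [-0.1  0.5 -0.2] w 0.0853
 turn units [-1.246e+01 -1.000e-02  1.000e-02]  shift units after turn [ -0.17 -22.57  -9.8 ]  before turn [ -0.16 -15.39  19.2 ]
```

Call:
arm_command(delta_pos=[[0,0,0],[0,0,0],[0,0,0],[0,-0.4,0.9],[0,-0.4,0.9],[0,-0.4,0.9],[0,-0.4,0.9],[0,-0.4,0.9],[0,-0.4,0.9],[0,-0.4,0.9]], rotation=[[0.85,0,0],[0.85,0,0],[0.85,0,0],[0,0,0],[0,0,0],[0,0,0],[0,0,0],[0,0,0],[0,0,0],[0,0,0]], gripper=-1)

```text
clock: 1.1
position: [0.3431, 0.3815, 0.2414]
tool_rot: [-1.506, 1.564, -2.193]
force: [1.1, 0.0, -0.5]
grip_width: 0.0855
```

Call:
arm_command(delta_pos=[[0,-0.4,0.9],[0,-0.4,0.9],[0,-0.4,0.9],[0,-0.4,0.9],[0,-0.4,0.9],[0,-0.4,0.9],[0,-0.4,0.9],[0,-0.4,0.9],[0,-0.4,0.9],[0,-0.4,0.9]], rotation=[[0,0,0],[0,0,0],[0,0,0],[0,0,0],[0,0,0],[0,0,0],[0,0,0],[0,0,0],[0,0,0],[0,0,0]])

```text
clock: 2.1
position: [0.4788, 0.1051, 0.2414]
tool_rot: [-1.611, 1.561, -2.297]
force: [0.4, -0.1, -0.5]
grip_width: 0.0855
```

Run:
```python
from h import *
plan(.5895,-.077,.22,51.5)
```

```text
t 2.1 pos [0.4788 0.1051 0.2414] yaw 50.7 q7 0.62 F [ 0.4 -0.1 -0.5] w 0.0855
 turn units [-0.13 -0.    0.09]  shift units after turn [ 0.71 -2.45  6.67]  before turn [ 0.74 -2.35  6.7 ]
```

Call:
arm_command(delta_pos=[[0.1,-0.3,0.83],[0.1,-0.3,0.83],[0.1,-0.3,0.83],[0.1,-0.3,0.83],[0.1,-0.3,0.83],[0.1,-0.3,0.83],[0.1,-0.3,0.83],[0.1,-0.3,0.83],[0,0,0],[0,0,0]], rotation=[[-0.13,0,0.09],[0,0,0],[0,0,0],[0,0,0],[0,0,0],[0,0,0],[0,0,0],[0,0,0],[0,0,0],[0,0,0]])

```text
clock: 3.1
position: [0.5926, -0.088, 0.214]
tool_rot: [-2.257, 1.566, -2.933]
force: [0.1, 1.2, -0.1]
grip_width: 0.0855
```

Run:
```python
from h import *; import pickle
plan(.5895,-.077,.22,51.5)
im,p=shot('wrist','w1.png'); pickle.dump(p,open('pics/w1.pkl','wb')); print(p['origin'])
```

```text
t 3.1 pos [ 0.5926 -0.088   0.214 ] yaw 51.2 q7 1.06 F [ 0.1  1.2 -0.1] w 0.0855
 turn units [-0.04 -0.03  0.03]  shift units after turn [-0.2   0.22 -0.31]  before turn [-0.2   0.22 -0.31]
[ 0.52597247 -0.03715647  0.34294392]
```

View pics/w1.png

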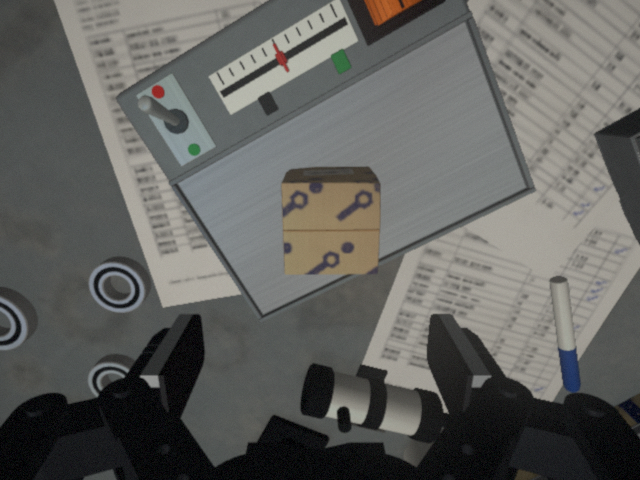

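Run:
```python
from h import *; import pickle
p=pickle.load(open('pics/w1.pkl','rb'))
c=np.array([onz(p,*q,.105)[:2] for q in [(282,182),(380,182),(379,275),(284,275)]]); m=c.mean(0); print('carton',m.round(4))
for i in range(4):
    d=c[(i+1)%4]-c[i]; print(np.linalg.norm(d).round(3),np.degrees(np.arctan2(d[1],d[0])).round(1))
# lip outer corners (48mm): plate FR,BR(back right), back left, front left
L=[onz(p,*q,.048)[:2] for q in [(176,183),(262,316),(533,188),(470,14)]]; print('lip',np.round(L,4))
for i in range(4):
    d=L[(i+1)%4]-L[i]; print(np.linalg.norm(d).round(3),np.degrees(np.arctan2(d[1],d[0])).round(1))
for n,u,v,z in [('corner FR',118,97,.042),('green',342,61,.045),('pointer',282,58,.045),('black',268,103,.045),('pivot',175,121,.044),('tip',147,102,.077),('wheel',395,2,.05)]:
    q=onz(p,u,v,z); print(n,q.round(4),own(q).round(4))
plan(*m,.08,51.5)
```

```text
carton [ 0.5921 -0.0787]
0.06 51.3
0.062 -36.3
0.063 -128.6
0.062 140.9
lip [[ 0.5048 -0.1572]
 [ 0.6315 -0.1818]
 [ 0.6768  0.0514]
 [ 0.5466  0.0758]]
0.129 -11.0
0.237 79.0
0.132 169.4
0.237 -100.2
corner FR [ 0.4337 -0.1475  0.042 ] [-0.1022 -0.1208]
green [ 0.5161 -0.0073  0.045 ] [-0.0449  0.0315]
pointer [ 0.4886 -0.0385  0.045 ] [-0.0667 -0.004 ]
black [ 0.5048 -0.0654  0.045 ] [-0.0461 -0.0277]
pivot [ 0.4716 -0.1267  0.044 ] [-0.0683 -0.0937]
tip [ 0.4581 -0.1224  0.077 ] [-0.0824 -0.0919]
wheel [0.5099 0.0406 0.05  ] [-0.0592  0.0776]
t 3.1 pos [ 0.5925 -0.0881  0.2141] yaw 51.3 q7 1.06 F [-0.5 -0.1 -0.1] w 0.0852
 turn units [-0.04 -0.02  0.03]  shift units after turn [ 4.47  0.24 -0.21]  before turn [ 4.47  0.25 -0.19]
```

Call:
arm_command(delta_pos=[[0,0.25,-0.2],[0.5,0,0],[0.5,0,0],[0.5,0,0],[0.5,0,0],[0.5,0,0],[0.5,0,0],[0.5,0,0],[0.5,0,0],[0.45,0,0]], rotation=[[0,0,0],[0,0,0],[0,0,0],[0,0,0],[0,0,0],[0,0,0],[0,0,0],[0,0,0],[0,0,0],[0,0,0]])

```text
clock: 4.15
position: [0.5922, -0.0611, 0.0796]
tool_rot: [2.026, 1.566, 1.364]
force: [-1.3, -1.6, 1.8]
grip_width: 0.085
```

Call:
arm_command(delta_pos=[[0,0,0],[0,0,0],[0,0,0],[0,0,0],[0,0,0],[0,0,0],[0,0,0],[0,0,0]], rotation=[[0,0,0],[0,0,0],[0,0,0],[0,0,0],[0,0,0],[0,0,0],[0,0,0],[0,0,0]], gripper=1, grip_force=50)

```text
clock: 4.95
position: [0.5923, -0.0586, 0.0812]
tool_rot: [1.898, 1.565, 1.239]
force: [0.6, 0.3, -1.0]
grip_width: 0.0627
```

Call:
arm_command(delta_pos=[[-0.3,0,0],[-0.6,0,0],[-0.6,0,0],[-0.6,0,0],[-0.6,0,0],[-0.6,0,0],[-0.6,0,0],[0,0,0]], rotation=[[0,0,0],[0,0,0],[0,0,0],[0,0,0],[0,0,0],[0,0,0],[0,0,0],[0,0,0]])

```text
clock: 5.75
position: [0.5918, -0.0597, 0.2067]
tool_rot: [1.815, 1.565, 1.154]
force: [0.4, 0.4, -1.5]
grip_width: 0.0629
```

Run:
```python
from h import *; import pickle
plan(.6012,.2715,.19,80)
plan(.6012,.2715,.19,-10)
im,p=shot('wrist','w2.png'); pickle.dump(p,open('pics/w2.pkl','wb'))
```

```text
t 5.8 pos [ 0.5918 -0.0597  0.2067] yaw 52.1 q7 1.04 F [ 0.4  0.4 -1.5] w 0.0629
 turn units [-4.64 -0.   -0.05]  shift units after turn [ 0.56 10.93 -1.61]  before turn [ 0.61  8.91 -6.53]
t 5.8 pos [ 0.5918 -0.0597  0.2067] yaw 52.1 q7 1.04 F [ 0.4  0.4 -1.5] w 0.0629
 turn units [10.36 -0.04 -0.04]  shift units after turn [  0.56  -1.61 -10.93]  before turn [ 0.61  8.91 -6.53]
```

View pics/w2.png

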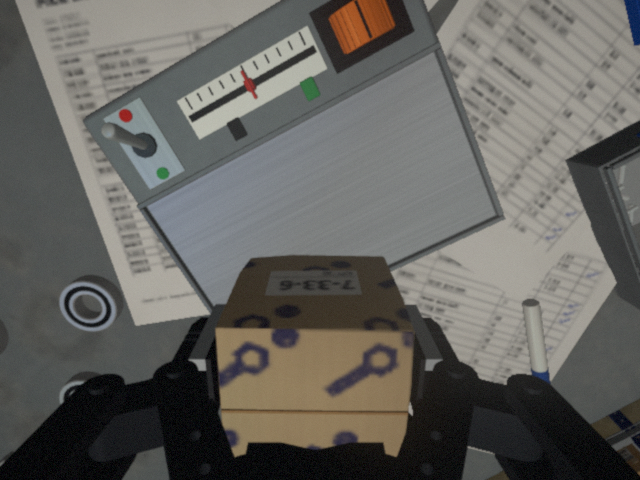

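Run:
```python
from h import *; import pickle
p=pickle.load(open('pics/w2.pkl','rb')); s=monitor.observe()
R=Ro.from_euler('xyz',s['tool_rot']).as_matrix()
for u in (217,415): print((R.T@(onz(p,u,330,s['position'][2]+.025)-s['position'])).round(4))
for n,u,v,z in [('green',310,88,.045),('pointer',250,83,.045),('pivot',144,144,.044),('wheel',362,25,.052),('wl',393,20,.05),('wr',335,33,.05)]:
    q=onz(p,u,v,z); print(n,q.round(4),own(q,yaw=-.1815).round(4))
```

```text
[-0.0251 -0.0327 -0.0171]
[-0.0248  0.0281 -0.0169]
green [ 0.5155 -0.0076  0.045 ] [-0.0458  0.0306]
pointer [ 0.4876 -0.0382  0.045 ] [-0.0677 -0.0045]
pivot [ 0.4716 -0.1257  0.044 ] [-0.0676 -0.0935]
wheel [0.5064 0.0421 0.052 ] [-0.0637  0.0778]
wl [0.5162 0.0599 0.05  ] [-0.0573  0.0972]
wr [0.4992 0.0259 0.05  ] [-0.0678  0.0606]
```

Call:
arm_command(delta_pos=[[0,0,0],[0,0,0],[0,0,0],[0,0,0],[0,0,0],[0,0.9,-0.17],[0,0.9,-0.17],[0,0.9,-0.17],[0,0.9,-0.17],[0,0.9,-0.17]], rotation=[[-0.93,0,0],[-0.93,0,0],[-0.93,0,0],[-0.93,0,0],[-0.93,0,0],[0,0,0],[0,0,0],[0,0,0],[0,0,0],[0,0,0]])

```text
clock: 6.8
position: [0.5827, 0.0773, 0.199]
tool_rot: [3.011, 1.561, 2.85]
force: [0.7, 0.6, -1.6]
grip_width: 0.0628
```

Call:
arm_command(delta_pos=[[0,0.9,-0.17],[0,0.9,-0.17],[0,0.9,-0.17],[0,0.9,-0.17],[0,0.9,-0.17],[0,0.9,-0.17],[0,0.6,-0.1],[0,0,0],[0,0,0]], rotation=[[0,0,0],[0,0,0],[0,0,0],[0,0,0],[0,0,0],[0,0,0],[0,0,0],[0,0,0],[0,0,0]])

```text
clock: 7.7
position: [0.5729, 0.2706, 0.1922]
tool_rot: [-2.983, 1.551, -3.138]
force: [-0.3, -0.0, -0.4]
grip_width: 0.0627
```

Run:
```python
from h import *
plan(.587,.274,.055,80)
```

```text
t 7.7 pos [0.5729 0.2706 0.1922] yaw 81.1 q7 0.92 F [-0.3 -0.  -0.4] w 0.0627
 turn units [ 0.18 -0.19  0.03]  shift units after turn [4.57 0.19 0.44]  before turn [4.56 0.2  0.54]
```

Call:
arm_command(delta_pos=[[0,0.2,0.45],[0,0,0],[0.6,0,0],[0.6,0,0],[0.6,0,0],[0.6,0,0],[0.6,0,0],[0.6,0,0],[0,0,0],[0,0,0]], rotation=[[0.18,-0.19,0.03],[0,0,0],[0,0,0],[0,0,0],[0,0,0],[0,0,0],[0,0,0],[0,0,0],[0,0,0],[0,0,0]])

```text
clock: 8.7
position: [0.5937, 0.2653, 0.0811]
tool_rot: [-0.288, 1.564, -0.476]
force: [0.6, 1.1, -0.8]
grip_width: 0.0631
```

Run:
```python
from h import *
plan(.587,.274,.055,80)
```

```text
t 8.7 pos [0.5937 0.2653 0.0811] yaw 79.2 q7 0.9 F [ 0.6  1.1 -0.8] w 0.0631
 turn units [-0.13  0.06  0.02]  shift units after turn [ 0.87  0.25 -0.27]  before turn [ 0.87  0.25 -0.28]
```

Call:
arm_command(delta_pos=[[0,0.25,-0.27],[0,0,0],[0.3,0,0],[0.3,0,0],[0.2,0,0],[0,0,0]], rotation=[[0,0,0],[0,0,0],[0,0,0],[0,0,0],[0,0,0],[0,0,0]])

```text
clock: 9.3
position: [0.5879, 0.2754, 0.058]
tool_rot: [0.044, 1.561, -0.145]
force: [0.4, -0.3, -1.7]
grip_width: 0.0627
```

Run:
```python
from h import *
plan(.587,.274,.055,80)
```

```text
t 9.3 pos [0.5879 0.2754 0.058 ] yaw 79.2 q7 0.89 F [ 0.4 -0.3 -1.7] w 0.0627
 turn units [-0.14  0.09 -0.  ]  shift units after turn [ 0.1  -0.05 -0.02]  before turn [ 0.1  -0.05 -0.02]
```

Call:
arm_command(delta_pos=[[0.1,0,0],[0,0,0]], rotation=[[0,0,0],[0,0,0]])

```text
clock: 9.5
position: [0.588, 0.2751, 0.0544]
tool_rot: [-0.006, 1.562, -0.195]
force: [-0.5, -0.1, -1.3]
grip_width: 0.063
```

Call:
arm_command(delta_pos=[[0,0,0],[0,0,0],[0,0,0],[0,0,0],[0,0,0],[-0.4,0,0],[-0.7,0,0],[-0.7,0,0],[-0.7,0,0],[-0.7,0,0]], rotation=[[0,0,0],[0,0,0],[0,0,0],[0,0,0],[0,0,0],[0,0,0],[0,0,0],[0,0,0],[0,0,0],[0,0,0]], gripper=-1)

```text
clock: 10.5
position: [0.5865, 0.2747, 0.1554]
tool_rot: [-0.164, 1.563, -0.354]
force: [1.3, 0.8, 0.2]
grip_width: 0.0857
```

Call:
arm_command(delta_pos=[[-0.7,0,0],[-0.5,0,0],[0,0,0],[0,0,0]], rotation=[[0,0,0],[0,0,0],[0,0,0],[0,0,0]], gripper=1)

```text
clock: 10.9
position: [0.5873, 0.2753, 0.1995]
tool_rot: [0.256, 1.557, 0.067]
force: [-0.6, 0.3, 0.0]
grip_width: 0.028
```

Run:
```python
from h import *; import pickle
x,y=wor([-.066,.078],yaw=-.1815); print(x,y)
plan(x,y,.16,80)
im,p=shot('wrist','w3.png'); pickle.dump(p,open('pics/w3.pkl','wb'))
```

```text
0.5041635139337495 0.042632114295191606
t 10.9 pos [0.5873 0.2753 0.1995] yaw 79.1 q7 0.88 F [-0.6  0.3  0. ] w 0.028
 turn units [-0.14  0.13 -0.03]  shift units after turn [ 1.32 -8.12 -1.38]  before turn [ 1.27 -8.14 -1.28]
```

View pics/w3.png

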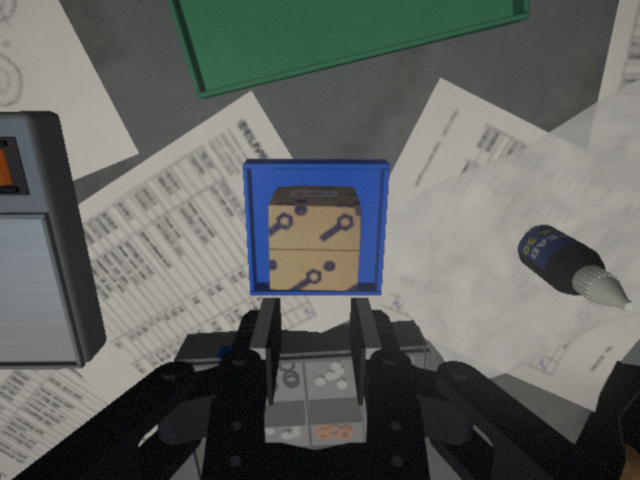

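Call:
arm_command(delta_pos=[[0.13,-0.9,-0.15],[0.13,-0.9,-0.15],[0.13,-0.9,-0.15],[0.13,-0.9,-0.15],[0.13,-0.9,-0.15],[0.13,-0.9,-0.15],[0.13,-0.9,-0.15],[0.13,-0.9,-0.15],[0.13,-0.9,-0.15],[0,0,0]], rotation=[[-0.14,0.13,-0.03],[0,0,0],[0,0,0],[0,0,0],[0,0,0],[0,0,0],[0,0,0],[0,0,0],[0,0,0],[0,0,0]])

```text
clock: 11.95
position: [0.4973, 0.0342, 0.1563]
tool_rot: [-2.722, 1.559, -2.895]
force: [0.1, 1.1, -0.3]
grip_width: -0.0003
```

Call:
arm_command(delta_pos=[[0,0,0],[0,0,0]], rotation=[[0,0,0],[0,0,0]])

```text
clock: 12.15
position: [0.497, 0.0343, 0.1557]
tool_rot: [-2.749, 1.558, -2.922]
force: [0.6, 0.0, -0.2]
grip_width: 0.0001
```

Run:
```python
from h import *; import pickle
plan(.504,.0426,.16,79.6)
im,p=shot('wrist','w4.png'); pickle.dump(p,open('pics/w4.pkl','wb'))
hsv=cv2.cvtColor(im,cv2.COLOR_RGB2HSV)
m=cv2.inRange(hsv,(3,150,100),(18,255,255))
c=max(cv2.findContours(m,cv2.RETR_EXTERNAL,cv2.CHAIN_APPROX_NONE)[0],key=cv2.contourArea); r=cv2.minAreaRect(c); print(r)
for q in list(cv2.boxPoints(r))+[r[0]]: print(q,own(onz(p,*q,.047),yaw=-.1815).round(4))
```

```text
t 12.2 pos [0.497  0.0343 0.1557] yaw 80.1 q7 1.25 F [ 0.6  0.  -0.2] w 0.0001
 turn units [ 0.08 -0.11  0.05]  shift units after turn [-0.14  0.31  0.18]  before turn [-0.15  0.31  0.18]
((337.0915832519531, 251.11891174316406), (57.61125183105469, 40.43164825439453), 2.2025980949401855)
[307.5303 270.2127] [-0.0527  0.0606]
[309.0842  229.81094] [-0.0805  0.0615]
[366.65286 232.02512] [-0.0794  0.098 ]
[365.09897 272.42688] [-0.0516  0.0984]
(337.0915832519531, 251.11891174316406) [-0.0663  0.0796]
```

View pics/w4.png

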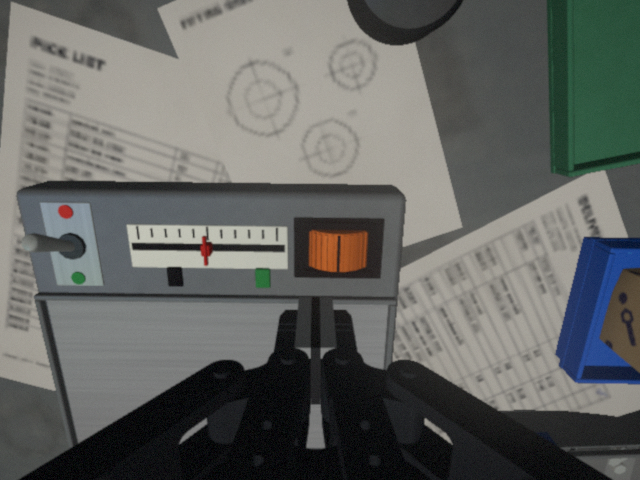

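```bash
cat >> h.py <<'E'
D_Y=-0.1815
E
python3 - <<'E'
from h import *
x,y=wor([-.066,.0715]); print(x,y); plan(x,y,.075,79.6)
E
```

```text
0.5029902305432276 0.03623888302411078
t 12.2 pos [0.4971 0.0346 0.1557] yaw 80.1 q7 1.25 F [-1.1  0.8 -0.6] w 0.0
 turn units [ 0.09 -0.11  0.05]  shift units after turn [2.69 0.09 0.18]  before turn [2.69 0.1  0.22]
```

Call:
arm_command(delta_pos=[[0,0.09,0.2],[0.4,0,0],[0.4,0,0],[0.4,0,0],[0.4,0,0],[0.4,0,0],[0.4,0,0],[0.25,0,0],[0,0,0]], rotation=[[0.09,-0.11,0.05],[0,0,0],[0,0,0],[0,0,0],[0,0,0],[0,0,0],[0,0,0],[0,0,0],[0,0,0]])

```text
clock: 13.1
position: [0.5038, 0.0392, 0.0672]
tool_rot: [2.566, 1.569, 2.387]
force: [-0.0, -0.2, 0.7]
grip_width: 0.0002
```

Run:
```python
from h import *
x,y=wor([-.066,.0715]); plan(x,y,.063,79.6)
```

```text
t 13.1 pos [0.5038 0.0392 0.0672] yaw 79.8 q7 1.25 F [-0.  -0.2  0.7] w 0.0002
 turn units [ 0.03 -0.01 -0.01]  shift units after turn [ 0.14 -0.1  -0.01]  before turn [ 0.14 -0.1  -0.01]
```

Call:
arm_command(delta_pos=[[0,-0.1,0],[0.07,0,0],[0.07,0,0],[0,0,0]], rotation=[[0,0,0],[0,0,0],[0,0,0],[0,0,0]])

```text
clock: 13.5
position: [0.5036, 0.0358, 0.0637]
tool_rot: [1.734, 1.57, 1.555]
force: [-2.6, -0.8, 4.1]
grip_width: 0.0003
```

Call:
arm_command(delta_pos=[[0,0,0],[0,0,0]], rotation=[[0,0,0],[0,0,0]])

```text
clock: 13.7
position: [0.5036, 0.0358, 0.0641]
tool_rot: [1.545, 1.57, 1.366]
force: [-1.7, -0.1, 3.1]
grip_width: 0.0003
```

Call:
arm_command(delta_pos=[[0.04,0,0],[0.02,0.14,0],[0.02,0.14,0],[0.02,0.14,0],[0.02,0.12,0],[0,0,0]], rotation=[[0,0,0],[0,0,0],[0,0,0],[0,0,0],[0,0,0],[0,0,0]])

```text
clock: 14.3
position: [0.507, 0.0537, 0.061]
tool_rot: [1.275, 1.569, 1.096]
force: [-3.3, 0.1, 6.7]
grip_width: -0.0001
```

Call:
arm_command(delta_pos=[[-0.3,0,0],[-0.2,0,0],[0,0,0]], rotation=[[0,0,0],[0,0,0],[0,0,0]])

```text
clock: 14.6
position: [0.5078, 0.0547, 0.0772]
tool_rot: [0.948, 1.567, 0.77]
force: [0.4, -0.2, -0.4]
grip_width: -0.0003
```

Run:
```python
from h import *; import pickle
x,y=wor([-.066,.0715]); plan(x,y,.068,79.6)
im,p=shot('wrist','w5.png'); pickle.dump(p,open('pics/w5.pkl','wb'))
```

```text
t 14.6 pos [0.5078 0.0547 0.0772] yaw 79.8 q7 1.22 F [ 0.4 -0.2 -0.4] w -0.0003
 turn units [ 0.03  0.02 -0.03]  shift units after turn [ 0.31 -0.63 -0.05]  before turn [ 0.31 -0.63 -0.05]
```

View pics/w5.png

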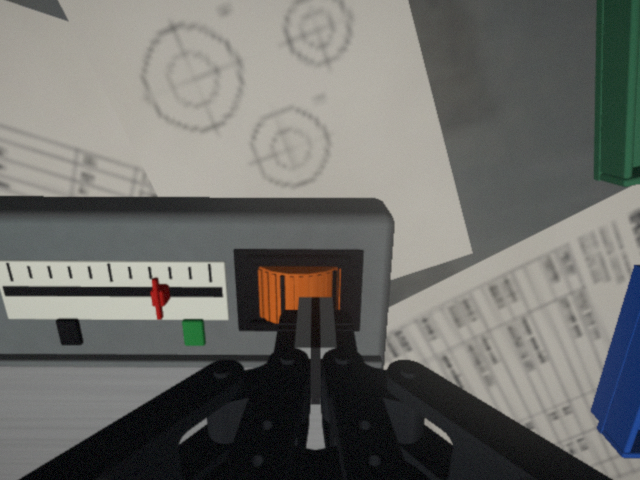

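Call:
arm_command(delta_pos=[[0,-0.3,0],[0,-0.3,0],[0.2,0,0],[0,0,0],[0,0,0]], rotation=[[0,0,0],[0,0,0],[0,0,0],[0,0,0],[0,0,0]])

```text
clock: 15.15
position: [0.5037, 0.0345, 0.0698]
tool_rot: [1.128, 1.569, 0.949]
force: [0.1, 0.5, 0.4]
grip_width: -0.0001
```

Run:
```python
from h import *; import pickle
x,y=wor([-.066,.0725]); plan(x,y,.064,79.6)
im,p=shot('wrist','w6.png')
hsv=cv2.cvtColor(im,cv2.COLOR_RGB2HSV)
for n,m,z in [('red',cv2.inRange(hsv,(0,150,80),(3,255,255))|cv2.inRange(hsv,(172,150,80),(180,255,255)),.046),('grn',cv2.inRange(hsv,(55,130,40),(75,255,200)),.045)]:
    m[:,240:]=0
    c=max(cv2.findContours(m,cv2.RETR_EXTERNAL,cv2.CHAIN_APPROX_NONE)[0],key=cv2.contourArea); r=cv2.minAreaRect(c);print(n,np.round(r[0]),np.round(r[1]),own(onz(p,*r[0],z)).round(4))
```

```text
t 15.2 pos [0.5037 0.0345 0.0698] yaw 79.7 q7 1.26 F [0.1 0.5 0.4] w -0.0001
 turn units [ 0.02  0.01 -0.02]  shift units after turn [ 0.19  0.09 -0.04]  before turn [ 0.19  0.09 -0.04]
red [200. 307.] [41. 14.] [-0.0647  0.0171]
grn [231. 342.] [26. 16.] [-0.0465  0.0293]
```

Call:
arm_command(delta_pos=[[0,0.09,-0.04],[0.1,0,0],[0.1,0,0],[0.07,0,0],[0,0,0],[0.02,0.12,0],[0.02,0.12,0],[0.02,0.1,0],[0.02,0.04,0],[0,0,0]], rotation=[[0,0,0],[0,0,0],[0,0,0],[0,0,0],[0,0,0],[0,0,0],[0,0,0],[0,0,0],[0,0,0],[0,0,0]])

```text
clock: 16.2
position: [0.5056, 0.0503, 0.061]
tool_rot: [0.917, 1.567, 0.738]
force: [-3.4, -1.0, 6.8]
grip_width: -0.0
```

```bash
cat > red.py <<'E'
from h import *; import pickle,sys
x,y=wor([-.066,.0725]); plan(x,y,.064,79.6)
im,p=shot('wrist',sys.argv[1])
hsv=cv2.cvtColor(im,cv2.COLOR_RGB2HSV)
for n,m,z in [('red',cv2.inRange(hsv,(0,150,80),(3,255,255))|cv2.inRange(hsv,(172,150,80),(180,255,255)),.046),('grn',cv2.inRange(hsv,(55,130,40),(75,255,200)),.045)]:
    m[:,280:]=0
    c=max(cv2.findContours(m,cv2.RETR_EXTERNAL,cv2.CHAIN_APPROX_NONE)[0],key=cv2.contourArea); r=cv2.boundingRect(c);q=(r[0]+r[2]/2,r[1]+r[3]/2);print(n,r,own(onz(p,*q,z)).round(4))
E
python3 red.py w7.png
```

```text
t 16.2 pos [0.5056 0.0503 0.061 ] yaw 79.8 q7 1.23 F [-3.4 -1.   6.8] w -0.0
 turn units [ 0.03  0.02 -0.03]  shift units after turn [-0.1  -0.44 -0.  ]  before turn [-0.1  -0.44 -0.  ]
red (189, 294, 15, 42) [-0.0671  0.0343]
grn (182, 342, 24, 28) [-0.0463  0.0309]
```

Call:
arm_command(delta_pos=[[0.01,-0.08,0],[0,0,0],[0,0,0]], rotation=[[0,0,0],[0,0,0],[0,0,0]])

```text
clock: 16.55
position: [0.5052, 0.0484, 0.0611]
tool_rot: [0.949, 1.566, 0.771]
force: [-1.9, -0.2, 7.7]
grip_width: 0.0003
```

Call:
arm_command(delta_pos=[[-0.3,0,0],[-0.4,0,0],[-0.6,0,0],[-0.6,0,0],[-0.6,0,0],[-0.6,0,0],[0,-0.5,0],[0,-0.6,0],[0,0,0],[0,0,0]], rotation=[[0,0,0],[0,0,0],[0,0,0],[0,0,0],[0,0,0],[0,0,0],[0,0,0],[0,0,0],[0,0,0],[0,0,0]])

```text
clock: 17.55
position: [0.4982, 0.0137, 0.1625]
tool_rot: [0.788, 1.565, 0.611]
force: [0.0, 1.4, -0.1]
grip_width: 0.0001
```

```bash
sed -i 's/m\[:,280:\]=0/m[:,480:]=0/' red.py; python3 red.py w8.png
python3 - <<'E'
import cv2; im=cv2.imread('pics/w8.png'); cv2.imwrite('pics/w8c.png',cv2.resize(im[180:340,80:400],None,fx=2,fy=2))
E
```

```text
t 17.6 pos [0.4982 0.0137 0.1625] yaw 79.8 q7 1.3 F [ 0.   1.4 -0.1] w 0.0001
 turn units [ 0.04  0.04 -0.04]  shift units after turn [3.28 0.8  0.02]  before turn [3.29 0.79 0.01]
red (91, 195, 14, 12) [-0.0903 -0.0921]
grn (285, 257, 13, 17) [-0.0455  0.0304]
```

View pics/w8c.png

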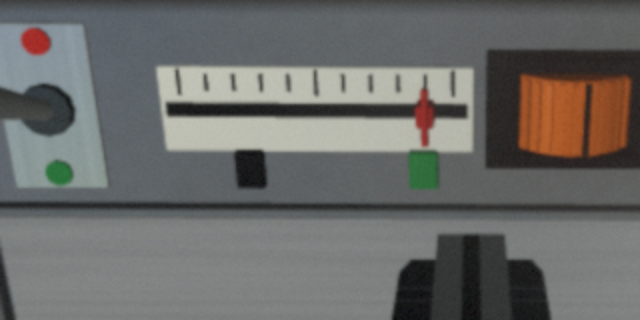

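```bash
cat > brg.py <<'E'
from h import *
def top_brg(f,z=.016):
    im,p=shot('top',f); g=cv2.cvtColor(im,cv2.COLOR_RGB2GRAY)
    big=cv2.resize(g,None,fx=4,fy=4,interpolation=cv2.INTER_CUBIC)
    c=cv2.HoughCircles(big,cv2.HOUGH_GRADIENT,1,80,param1=120,param2=35,minRadius=36,maxRadius=58)
    for u,v,r in c[0]:
        u,v=(u+.5)/4-.5,(v+.5)/4-.5; q=onz(p,u,v,z)
        if .3<q[0]<.9: print('px',round(u,1),round(v,1),'xy',q[:2].round(4),'R mm',round(r/4/p['fx']*(p['origin'][2]-z)*1000,1),'own',own(q).round(3))
E
python3 - <<'E'
from brg import *
top_brg('top1.png'); plan(.537,-.28,.2,-10)
E
```

```text
px 488.0 267.8 xy [ 0.4893 -0.3977] R mm 24.9 own [-0.001 -0.358]
px 440.0 247.2 xy [ 0.5368 -0.2799] R mm 25.8 own [ 0.024 -0.233]
px 472.8 220.0 xy [ 0.6066 -0.3606] R mm 23.0 own [ 0.108 -0.3  ]
t 17.6 pos [0.4982 0.0141 0.1623] yaw 79.9 q7 1.29 F [-0.2  0.9 -0.4] w 0.0004
 turn units [14.98 -0.   -0.06]  shift units after turn [-1.26  2.98  9.43]  before turn [-1.28 -9.42  3.  ]
```

Call:
arm_command(delta_pos=[[-0.4,0,0],[-0.4,0,0],[-0.4,0,0],[0,0,0],[0,0,0],[0,0,0],[0,0,0],[0,0,0],[0,0,0],[0,0,0]], rotation=[[1,0,0],[1,0,0],[1,0,0],[1,0,0],[1,0,0],[1,0,0],[1,0,0],[1,0,0],[1,0,0],[1,0,0]], gripper=-1)

```text
clock: 18.65
position: [0.4974, 0.0194, 0.1975]
tool_rot: [2.828, 1.566, 1.571]
force: [0.3, -0.1, -0.7]
grip_width: 0.0855
```

Call:
arm_command(delta_pos=[[0,0,0],[0,0,0],[0,0,0],[0,0,0],[0,0,0],[0,0.3,0.9],[0,0.3,0.9],[0,0.3,0.9],[0,0.3,0.9],[0,0.3,0.9]], rotation=[[1,0,0],[1,0,0],[1,0,0],[1,0,0],[1,0,0],[0,0,0],[0,0,0],[0,0,0],[0,0,0],[0,0,0]])

```text
clock: 19.65
position: [0.5113, -0.1159, 0.1939]
tool_rot: [-2.108, 1.563, 2.385]
force: [0.7, 0.4, -0.1]
grip_width: 0.0855
```

Call:
arm_command(delta_pos=[[0,0.3,0.9],[0,0.3,0.9],[0,0.3,0.9],[0,0.3,0.9],[0,0.2,0.4],[0,0,0],[0,0,0]], rotation=[[0,0,0],[0,0,0],[0,0,0],[0,0,0],[0,0,0],[0,0,0],[0,0,0]])

```text
clock: 20.35
position: [0.5272, -0.2461, 0.1907]
tool_rot: [-1.924, 1.56, 2.571]
force: [-0.5, -0.4, 0.7]
grip_width: 0.0851
```

```bash
cat >> brg.py <<'E'
def wrist_brg(f,z=.016,lo=20,hi=32):
    """rings' circles in the wrist view, on height z"""
    im,p=shot('wrist',f); g=cv2.cvtColor(im,cv2.COLOR_RGB2GRAY)
    e=cv2.Canny(g,60,150); n=0; out=[]
    for c in cv2.findContours(e,cv2.RETR_LIST,cv2.CHAIN_APPROX_NONE)[0]:
        if len(c)<40: continue
        h=cv2.convexHull(c)
        if len(h)<8: continue
        q=np.array([onz(p,*t,z)[:2] for t in h[:,0].astype(float)],np.float32)
        ce,r=cv2.minEnclosingCircle(q); d=np.linalg.norm(q-np.array(ce),axis=1)
        if lo<r*1000<hi and d.min()>.88*r and cv2.contourArea(q)>.8*np.pi*r*r: out.append((round(ce[0],4),round(ce[1],4),round(r*1000,1)))
    print(sorted(set(out)))
E
python3 - <<'E'
from brg import *
plan(.537,-.28,.014,-10); wrist_brg('w9.png')
E
```

```text
t 20.4 pos [ 0.5272 -0.2461  0.1907] yaw -12.4 q7 0.42 F [-0.5 -0.4  0.7] w 0.0851
 turn units [-0.41 -0.04  0.1 ]  shift units after turn [5.89 0.52 1.05]  before turn [5.88 0.62 1.05]
[(0.4885, -0.4015, 20.8), (0.4887, -0.4014, 20.9), (0.4887, -0.4013, 25.6), (0.4888, -0.4014, 25.8), (0.4889, -0.4012, 31.1), (0.4889, -0.4012, 31.3), (0.537, -0.2828, 21.5), (0.5371, -0.2829, 21.7), (0.5372, -0.283, 26.0), (0.5373, -0.2831, 25.9), (0.6072, -0.366, 25.8)]
```

Call:
arm_command(delta_pos=[[0,0.25,0.55],[0,0.25,0.55],[0,0,0],[0.6,0,0],[0.6,0,0],[0.6,0,0],[0.6,0,0],[0.6,0,0],[0.6,0,0],[0,0,0]], rotation=[[-0.4,0,0.1],[0,0,0],[0,0,0],[0,0,0],[0,0,0],[0,0,0],[0,0,0],[0,0,0],[0,0,0],[0,0,0]])

```text
clock: 21.4
position: [0.5394, -0.2636, 0.0794]
tool_rot: [3.076, 1.56, 1.348]
force: [-0.7, -0.5, -0.7]
grip_width: 0.0857
```

Run:
```python
from h import *
plan(.537,-.283,.014,-10)
```

```text
t 21.4 pos [ 0.5394 -0.2636  0.0794] yaw -9.0 q7 0.56 F [-0.7 -0.5 -0.7] w 0.0857
 turn units [ 0.17 -0.1  -0.01]  shift units after turn [2.18 0.03 0.65]  before turn [2.17 0.02 0.67]
```

Call:
arm_command(delta_pos=[[0,0.03,0.35],[0,0,0.3],[0,0,0],[0.5,0,0],[0.5,0,0],[0.3,0,0],[0,0,0]], rotation=[[0.17,-0.1,0],[0,0,0],[0,0,0],[0,0,0],[0,0,0],[0,0,0],[0,0,0]])

```text
clock: 22.1
position: [0.5384, -0.2836, 0.0407]
tool_rot: [1.336, 1.567, -0.41]
force: [0.4, 0.3, 0.1]
grip_width: 0.0851
```

Run:
```python
from h import *
plan(.537,-.283,.014,-10)
```

```text
t 22.1 pos [ 0.5384 -0.2836  0.0407] yaw -10.0 q7 0.58 F [0.4 0.3 0.1] w 0.0851
 turn units [-0.01  0.01 -0.04]  shift units after turn [ 0.89 -0.05 -0.01]  before turn [ 0.89 -0.05 -0.01]
```

Call:
arm_command(delta_pos=[[0.3,0,0],[0.3,0,0],[0.27,0,0],[0,0,0]], rotation=[[0,0,0],[0,0,0],[0,0,0],[0,0,0]])

```text
clock: 22.5
position: [0.5383, -0.2834, 0.012]
tool_rot: [1.361, 1.567, -0.385]
force: [0.3, -0.8, 0.8]
grip_width: 0.0855
```

Call:
arm_command(delta_pos=[[0,0,0],[0,0,0],[0,0,0],[0,0,0],[0,0,0],[0,0,0],[0,0,0]], rotation=[[0,0,0],[0,0,0],[0,0,0],[0,0,0],[0,0,0],[0,0,0],[0,0,0]], gripper=1, grip_force=80)

```text
clock: 23.2
position: [0.5388, -0.2836, 0.0137]
tool_rot: [1.428, 1.566, -0.318]
force: [0.3, 0.7, -1.7]
grip_width: 0.0476
```

Call:
arm_command(delta_pos=[[-0.3,0,0],[-0.5,0,0],[-0.5,0,0],[-0.5,0,0],[-0.5,0,0],[0,0,0],[0,0,0]], rotation=[[0,0,0],[0,0,0],[0,0,0],[0,0,0],[0,0,0],[0,0,0],[0,0,0]])

```text
clock: 23.9
position: [0.5391, -0.2837, 0.0909]
tool_rot: [1.436, 1.563, -0.31]
force: [-0.2, -0.2, -3.1]
grip_width: 0.0481
```

Run:
```python
from brg import *
plan(.537,-.283,.014,-10); wrist_brg('w10.png')
```

```text
t 23.9 pos [ 0.5391 -0.2837  0.0909] yaw -10.0 q7 0.56 F [-0.2 -0.2 -3.1] w 0.0481
 turn units [-0.01  0.01 -0.07]  shift units after turn [ 2.56 -0.07 -0.01]  before turn [ 2.56 -0.09 -0.01]
[(0.4889, -0.4009, 20.3), (0.5292, -0.3318, 27.2), (0.5295, -0.3318, 27.2), (0.5301, -0.3307, 20.6), (0.5302, -0.3308, 20.9)]
```

View pics/w10.png

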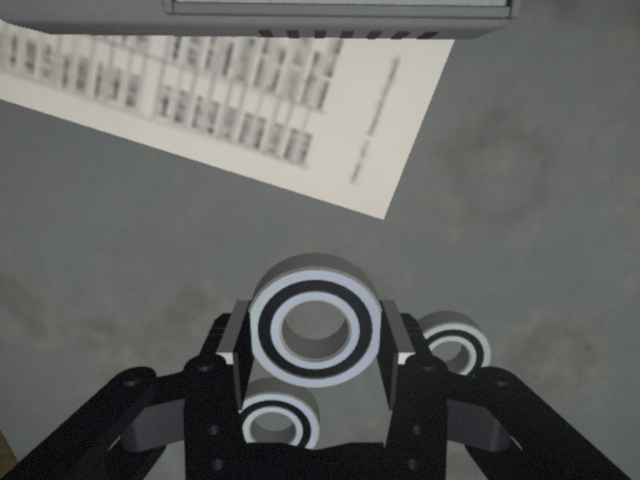

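Run:
```python
from h import *
s=monitor.observe(); p=optics.camera_params('wrist'); R=Ro.from_euler('xyz',s['tool_rot']).as_matrix()
print((R.T@(onz(p,316,328,s['position'][2]+.0013)-s['position'])).round(4))
for yy in (.075,0,-.075): print(wor([.035,yy]).round(4))
x,y=wor([.035,.075]); plan(x,y,.11,-10.4)
```

```text
[-0.0013 -0.0011 -0.0015]
[0.603  0.0215]
[ 0.5894 -0.0523]
[ 0.5759 -0.1261]
t 23.9 pos [ 0.5392 -0.2839  0.0908] yaw -10.1 q7 0.56 F [ 1.4 -1.2 -1.8] w 0.0479
 turn units [ 0.06  0.01 -0.07]  shift units after turn [ -0.64   0.25 -10.39]  before turn [ -0.65   0.32 -10.39]
```

Call:
arm_command(delta_pos=[[-0.5,0,0],[-0.5,0,0],[-0.1,0,-0.5],[0,0.03,-0.9],[0,0.03,-0.9],[0,0.03,-0.9],[0,0.03,-0.9],[0,0.03,-0.9],[0,0.03,-0.9],[0,0.03,-0.9]], rotation=[[0,0,-0.05],[0,0,0],[0,0,0],[0,0,0],[0,0,0],[0,0,0],[0,0,0],[0,0,0],[0,0,0],[0,0,0]])

```text
clock: 24.95
position: [0.5795, -0.0734, 0.1215]
tool_rot: [-1.528, 1.568, 3.005]
force: [1.2, -0.1, -2.3]
grip_width: 0.0476
```

Call:
arm_command(delta_pos=[[0,0.03,-0.9],[0,0.03,-0.9],[0,0.03,-0.9],[0,0,-0.5],[0,0,0],[0,0,0]], rotation=[[0,0,0],[0,0,0],[0,0,0],[0,0,0],[0,0,0],[0,0,0]])

```text
clock: 25.55
position: [0.5976, 0.034, 0.1192]
tool_rot: [-1.823, 1.564, 2.719]
force: [0.1, 0.4, -2.5]
grip_width: 0.0479
```

Run:
```python
from h import *
x,y=wor([.035,.075]); plan(x,y,.057,-10.4)
```

```text
t 25.6 pos [0.5976 0.034  0.1192] yaw -9.8 q7 0.03 F [ 0.1  0.4 -2.5] w 0.0479
 turn units [ 0.11 -0.02  0.06]  shift units after turn [2.07 0.25 0.38]  before turn [2.07 0.26 0.38]
```

Call:
arm_command(delta_pos=[[0,0.25,0.38],[0,0,0],[0.5,0,0],[0.5,0,0],[0.3,0,0],[0,0,0],[0,0,0]], rotation=[[0.11,0,0.06],[0,0,0],[0,0,0],[0,0,0],[0,0,0],[0,0,0],[0,0,0]])

```text
clock: 26.25
position: [0.6018, 0.0162, 0.0754]
tool_rot: [-1.424, 1.569, 3.1]
force: [-0.3, -0.4, -2.0]
grip_width: 0.0476
```

Run:
```python
from h import *
x,y=wor([.035,.075]); plan(x,y,.057,-10.4)
```

```text
t 26.2 pos [0.6018 0.0162 0.0754] yaw -10.8 q7 0.07 F [-0.3 -0.4 -2. ] w 0.0476
 turn units [-0.06  0.    0.02]  shift units after turn [ 0.61  0.   -0.18]  before turn [ 0.61  0.01 -0.18]
```

Call:
arm_command(delta_pos=[[0,0,-0.18],[0.2,0,0],[0.2,0,0],[0.2,0,0],[0,0,0]], rotation=[[0,0,0],[0,0,0],[0,0,0],[0,0,0],[0,0,0]])

```text
clock: 26.75
position: [0.6034, 0.0228, 0.0566]
tool_rot: [-2.0, 1.57, 2.526]
force: [-1.2, 0.2, -2.4]
grip_width: 0.0481
```

Run:
```python
from h import *
x,y=wor([.035,.075]); plan(x,y,.056,-10.4)
```

```text
t 26.8 pos [0.6034 0.0228 0.0566] yaw -10.7 q7 0.08 F [-1.2  0.2 -2.4] w 0.0481
 turn units [-0.05 -0.    0.01]  shift units after turn [ 0.02 -0.01  0.05]  before turn [ 0.02 -0.01  0.05]
```

Call:
arm_command(delta_pos=[[0.04,0,0],[0,0,0],[0,0,0],[0,0,0],[-0.5,0,0],[-0.6,0,0],[-0.6,0,0],[-0.6,0,0],[-0.6,0,0],[0,0.1,0.5]], rotation=[[0,0,0],[0,0,0],[0,0,0],[0,0,0],[0,0,0],[0,0,0],[0,0,0],[0,0,0],[0,0,0],[0,0,0]], gripper=-1)

```text
clock: 27.75
position: [0.6046, 0.0081, 0.1518]
tool_rot: [2.269, 1.567, 0.512]
force: [0.4, -0.3, -0.9]
grip_width: 0.0856
```

Call:
arm_command(delta_pos=[[0,0.2,0.95],[0,0.2,0.95],[0,0.2,0.95],[0,0.2,0.95],[0,0.2,0.95],[0,0.2,0.95],[0,0.2,0.95],[0,0.2,0.95],[0,0.2,0.95],[0,0.2,0.95]], rotation=[[0,0,0],[0,0,0],[0,0,0],[0,0,0],[0,0,0],[0,0,0],[0,0,0],[0,0,0],[0,0,0],[0,0,0]])

```text
clock: 28.75
position: [0.6079, -0.2995, 0.1567]
tool_rot: [1.874, 1.565, 0.117]
force: [0.4, 0.6, 0.7]
grip_width: 0.0858
```

Call:
arm_command(delta_pos=[[0,0.2,0.9],[0,0.1,0.6],[0,0,0],[0,0,0]], rotation=[[0,0,0],[0,0,0],[0,0,0],[0,0,0]])

```text
clock: 29.15
position: [0.6041, -0.3554, 0.1578]
tool_rot: [1.243, 1.566, -0.521]
force: [0.5, 1.0, -0.2]
grip_width: 0.0854
```

Run:
```python
from brg import *
plan(.607,-.366,.014,-10); wrist_brg('w11.png'); top_brg('top2.png',.057)
```

```text
t 29.1 pos [ 0.6041 -0.3554  0.1578] yaw -11.1 q7 0.54 F [ 0.5  1.  -0.2] w 0.0854
 turn units [-0.18  0.02 -0.05]  shift units after turn [4.79 0.16 0.33]  before turn [4.8  0.14 0.32]
[(0.6075, -0.3662, 26.0), (0.6075, -0.3661, 21.5), (0.6075, -0.3661, 21.6), (0.6076, -0.3663, 25.8)]Traceback (most recent call last):
  File "<stdin>", line 2, in <module>
  File "brg.py", line 6, in top_brg
    for u,v,r in c[0]:
                 ~^^^
TypeError: 'NoneType' object is not subscriptable
```

Call:
arm_command(delta_pos=[[0,0.16,0.33],[0,0,0],[0.6,0,0],[0.6,0,0],[0.6,0,0],[0.6,0,0.1],[0.4,0,0],[0,0,0],[0,0,0]], rotation=[[-0.18,0,-0.05],[0,0,0],[0,0,0],[0,0,0],[0,0,0],[0,0,0],[0,0,0],[0,0,0],[0,0,0]])

```text
clock: 30.15
position: [0.6081, -0.3655, 0.0677]
tool_rot: [-1.652, 1.569, 2.893]
force: [0.8, 0.4, 0.6]
grip_width: 0.0855
```

Run:
```python
from h import *
plan(.6075,-.3662,.014,-10)
```

```text
t 30.1 pos [ 0.6081 -0.3655  0.0677] yaw -9.6 q7 0.6 F [0.8 0.4 0.6] w 0.0855
 turn units [ 0.07 -0.    0.02]  shift units after turn [ 1.79 -0.02  0.03]  before turn [ 1.79 -0.01  0.03]
```

Well aligned. Descend, grip, lift.

Call:
arm_command(delta_pos=[[0.5,0,0],[0.5,0,0],[0.4,0,0],[0.2,0,0],[0.1,0,0],[0,0,0]], rotation=[[0,0,0],[0,0,0],[0,0,0],[0,0,0],[0,0,0],[0,0,0]])

```text
clock: 30.75
position: [0.6086, -0.3657, 0.0134]
tool_rot: [-0.837, 1.57, -2.575]
force: [1.1, 0.2, -0.2]
grip_width: 0.0851
```

Call:
arm_command(delta_pos=[[0,0,0],[0,0,0],[0,0,0],[0,0,0],[0,0,0],[0,0,0],[0,0,0]], rotation=[[0,0,0],[0,0,0],[0,0,0],[0,0,0],[0,0,0],[0,0,0],[0,0,0]], gripper=1)

```text
clock: 31.45
position: [0.6092, -0.3659, 0.0156]
tool_rot: [1.299, 1.569, -0.439]
force: [-1.1, 0.8, -2.7]
grip_width: 0.0478
```

Call:
arm_command(delta_pos=[[-0.3,0,0],[-0.5,0,0],[-0.7,0,0],[-0.7,0,0],[-0.7,0,0],[-0.7,0,0],[0,0,0],[0,0,0]], rotation=[[0,0,0],[0,0,0],[0,0,0],[0,0,0],[0,0,0],[0,0,0],[0,0,0],[0,0,0]])

```text
clock: 32.25
position: [0.6092, -0.3664, 0.1348]
tool_rot: [1.255, 1.566, -0.483]
force: [0.2, -0.6, -3.6]
grip_width: 0.0476
```

Run:
```python
from brg import *
x,y=wor([.035,0]); plan(x,y,.12,-10.4); s=monitor.observe(); wrist_brg('w12.png',s['position'][2]+.0013); print(s['position'])
```

```text
t 32.2 pos [ 0.6092 -0.3664  0.1348] yaw -9.6 q7 0.58 F [ 0.2 -0.6 -3.6] w 0.0476
 turn units [ 0.13  0.01 -0.04]  shift units after turn [  0.49  -2.54 -10.18]  before turn [  0.47  -2.4  -10.21]
[(0.6077, -0.3657, 21.4), (0.6078, -0.3657, 21.3)]
[ 0.60917906 -0.36639848  0.13476986]
```

Call:
arm_command(delta_pos=[[0,-0.23,-0.92],[0,-0.23,-0.92],[0,-0.23,-0.92],[0,-0.23,-0.92],[0,-0.23,-0.92],[0,-0.23,-0.92],[0,-0.23,-0.92],[0,-0.23,-0.92],[0,-0.23,-0.92],[0,-0.23,-0.92]], rotation=[[0.13,0,-0.04],[0,0,0],[0,0,0],[0,0,0],[0,0,0],[0,0,0],[0,0,0],[0,0,0],[0,0,0],[0,0,0]])

```text
clock: 33.3
position: [0.5853, -0.0762, 0.1261]
tool_rot: [-1.158, 1.559, -2.918]
force: [0.0, 0.3, -3.5]
grip_width: 0.0478
```

Call:
arm_command(delta_pos=[[0,-0.1,-0.5],[0.3,0,0],[0.3,0,0],[0,0,0],[0,0,0]], rotation=[[0,0,0],[0,0,0],[0,0,0],[0,0,0],[0,0,0]])

```text
clock: 33.8
position: [0.5837, -0.0588, 0.1044]
tool_rot: [-1.2, 1.555, -2.957]
force: [-0.1, -0.6, -3.1]
grip_width: 0.0475
```

Run:
```python
from h import *
x,y=wor([.035,0]); plan(x,y,.0585,-10.4)
```

```text
t 33.8 pos [ 0.5837 -0.0588  0.1044] yaw -10.7 q7 0.18 F [-0.1 -0.6 -3.1] w 0.0475
 turn units [-0.04  0.05  0.14]  shift units after turn [ 1.53  0.15 -0.25]  before turn [ 1.53  0.17 -0.25]
```

Call:
arm_command(delta_pos=[[0,0.15,-0.25],[0,0,0],[0.4,0,0],[0.4,0,0],[0.2,0,0],[0,0,0],[0,0,0]], rotation=[[-0.04,0.05,0.14],[0,0,0],[0,0,0],[0,0,0],[0,0,0],[0,0,0],[0,0,0]])

```text
clock: 34.5
position: [0.5899, -0.0541, 0.0713]
tool_rot: [1.14, 1.569, -0.616]
force: [-0.1, -0.4, -3.2]
grip_width: 0.0478
```

Run:
```python
from h import *
x,y=wor([.035,0]); plan(x,y,.0585,-10.4)
```

```text
t 34.5 pos [ 0.5899 -0.0541  0.0713] yaw -10.6 q7 0.2 F [-0.1 -0.4 -3.2] w 0.0478
 turn units [-0.03  0.01 -0.01]  shift units after turn [ 0.43 -0.03 -0.05]  before turn [ 0.43 -0.03 -0.05]
```

Call:
arm_command(delta_pos=[[0.2,0,-0.05],[0.23,0,0],[0,0,0]], rotation=[[0,0,0],[0,0,0],[0,0,0]])

```text
clock: 34.8
position: [0.5905, -0.0524, 0.0577]
tool_rot: [1.323, 1.569, -0.433]
force: [-1.1, -0.3, -2.9]
grip_width: 0.048
```

Call:
arm_command(delta_pos=[[0.04,0,0],[0,0,0],[0,0,0],[0,0,0],[-0.5,0,0],[-0.6,0,0],[-0.7,0,0],[-0.7,0,0],[-0.7,0,0],[-0.2,-0.1,0.5]], rotation=[[0,0,0],[0,0,0],[0,0,0],[0,0,0],[0,0,0],[0,0,0],[0,0,0],[0,0,0],[0,0,0],[0,0,0]], gripper=-1)

```text
clock: 35.8
position: [0.5855, -0.066, 0.1678]
tool_rot: [1.681, 1.566, -0.073]
force: [-0.3, 0.1, -0.2]
grip_width: 0.0854
```

Call:
arm_command(delta_pos=[[0,-0.1,0.95],[0,-0.1,0.95],[0,-0.1,0.95],[0,-0.1,0.95],[0,-0.1,0.95],[0,-0.1,0.95],[0,-0.1,0.95],[0,-0.1,0.95],[0,-0.1,0.95],[0,-0.1,0.95]], rotation=[[0,0,0],[0,0,0],[0,0,0],[0,0,0],[0,0,0],[0,0,0],[0,0,0],[0,0,0],[0,0,0],[0,0,0]])

```text
clock: 36.8
position: [0.495, -0.3558, 0.174]
tool_rot: [1.611, 1.562, -0.145]
force: [-0.1, -0.2, 0.2]
grip_width: 0.0859
```

Call:
arm_command(delta_pos=[[0,-0.1,0.9],[0,0,0.3],[0,0,0],[0,0,0]], rotation=[[0,0,0],[0,0,0],[0,0,0],[0,0,0]])

```text
clock: 37.2
position: [0.48, -0.3971, 0.1753]
tool_rot: [1.382, 1.562, -0.381]
force: [0.4, 1.5, 0.2]
grip_width: 0.0856
```

Run:
```python
from brg import *
plan(.489,-.4013,.014,-10); wrist_brg('w13.png',.016,20,34)
```

```text
t 37.2 pos [ 0.48   -0.3971  0.1753] yaw -11.0 q7 0.72 F [0.4 1.5 0.2] w 0.0856
 turn units [-0.17  0.02 -0.08]  shift units after turn [5.38 0.32 0.09]  before turn [5.38 0.28 0.07]
[(0.4889, -0.4011, 20.5), (0.4889, -0.4011, 25.7), (0.4889, -0.401, 25.8), (0.489, -0.4012, 31.0), (0.489, -0.401, 20.4), (0.4891, -0.4013, 30.8)]
```

Call:
arm_command(delta_pos=[[0,0.3,0.09],[0,0,0],[0.6,0,0],[0.6,0,0],[0.6,0,0],[0.6,0,0],[0.6,0,0],[0.4,0,0],[0,0,0],[0,0,0]], rotation=[[-0.17,0,-0.08],[0,0,0],[0,0,0],[0,0,0],[0,0,0],[0,0,0],[0,0,0],[0,0,0],[0,0,0],[0,0,0]])

```text
clock: 38.25
position: [0.4919, -0.3915, 0.0711]
tool_rot: [2.048, 1.569, 0.312]
force: [0.5, -0.4, 0.1]
grip_width: 0.0857
```

Run:
```python
from h import *
plan(.489,-.4012,.014,-10)
```

```text
t 38.2 pos [ 0.4919 -0.3915  0.0711] yaw -9.5 q7 0.78 F [ 0.5 -0.4  0.1] w 0.0857
 turn units [ 0.09 -0.01 -0.02]  shift units after turn [ 1.9  -0.04  0.33]  before turn [ 1.9  -0.05  0.34]
```

Call:
arm_command(delta_pos=[[0,-0.04,0.33],[0,0,0],[0.5,0,0],[0.5,0,0],[0.3,0,0],[0,0,0]], rotation=[[0.09,0,0],[0,0,0],[0,0,0],[0,0,0],[0,0,0],[0,0,0]])

```text
clock: 38.85
position: [0.4897, -0.4028, 0.0315]
tool_rot: [1.516, 1.566, -0.231]
force: [0.6, 1.2, 0.1]
grip_width: 0.0851
```

Run:
```python
from h import *
plan(.489,-.4012,.014,-10)
```

```text
t 38.9 pos [ 0.4897 -0.4028  0.0315] yaw -10.1 q7 0.8 F [0.6 1.2 0.1] w 0.0851
 turn units [-0.01  0.   -0.05]  shift units after turn [ 0.58 -0.03 -0.05]  before turn [ 0.58 -0.04 -0.05]
```

Call:
arm_command(delta_pos=[[0.3,0,-0.05],[0.26,0,0],[0,0,0]], rotation=[[0,0,0],[0,0,0],[0,0,0]])

```text
clock: 39.15
position: [0.49, -0.4011, 0.013]
tool_rot: [1.568, 1.566, -0.179]
force: [0.1, 0.9, 0.4]
grip_width: 0.0853
```

Call:
arm_command(delta_pos=[[0,0,0],[0,0,0],[0,0,0],[0,0,0],[0,0,0],[0,0,0],[0,0,0]], rotation=[[0,0,0],[0,0,0],[0,0,0],[0,0,0],[0,0,0],[0,0,0],[0,0,0]], gripper=1)

```text
clock: 39.85
position: [0.4903, -0.4012, 0.0145]
tool_rot: [1.554, 1.565, -0.193]
force: [-0.3, -0.3, -3.5]
grip_width: 0.0576
```

Call:
arm_command(delta_pos=[[-0.3,0,0],[-0.5,0,0],[-0.7,0,0],[-0.7,0,0],[-0.7,0,0],[-0.7,0,0],[-0.7,0,0],[0,0,0],[0,0,0]], rotation=[[0,0,0],[0,0,0],[0,0,0],[0,0,0],[0,0,0],[0,0,0],[0,0,0],[0,0,0],[0,0,0]])

```text
clock: 40.75
position: [0.4893, -0.4015, 0.1567]
tool_rot: [1.417, 1.562, -0.331]
force: [-0.4, 0.2, -4.0]
grip_width: 0.0575
```

Run:
```python
from brg import *
x,y=wor([.035,-.075]); plan(x,y,.15,-10.4); s=monitor.observe(); wrist_brg('w14.png',s['position'][2]+.0013,20,34); print(s['position'])
```

```text
t 40.8 pos [ 0.4893 -0.4015  0.1567] yaw -10.1 q7 0.74 F [-0.4  0.2 -4. ] w 0.0575
 turn units [ 0.04  0.01 -0.09]  shift units after turn [ 0.22  1.18 -9.55]  before turn [ 0.22  1.22 -9.55]
[(0.4877, -0.4015, 25.9), (0.4878, -0.4015, 25.9), (0.4879, -0.4016, 20.4), (0.488, -0.4016, 20.4)]
[ 0.48927162 -0.40148795  0.15674414]
```

Call:
arm_command(delta_pos=[[0,0.12,-0.9],[0,0.12,-0.9],[0,0.12,-0.9],[0,0.12,-0.9],[0,0.12,-0.9],[0,0.12,-0.9],[0,0.12,-0.9],[0,0.12,-0.9],[0,0.12,-0.9],[0,0.12,-0.9]], rotation=[[0,0,-0.09],[0,0,0],[0,0,0],[0,0,0],[0,0,0],[0,0,0],[0,0,0],[0,0,0],[0,0,0],[0,0,0]])

```text
clock: 41.8
position: [0.5698, -0.1358, 0.1479]
tool_rot: [-1.328, 1.558, -3.085]
force: [1.2, 0.3, -3.8]
grip_width: 0.0576
```

Call:
arm_command(delta_pos=[[0,0.05,-0.4],[0.4,0,0],[0.4,0,0],[0.4,0,0],[0,0,0],[0,0,0]], rotation=[[0,0,0],[0,0,0],[0,0,0],[0,0,0],[0,0,0],[0,0,0]])

```text
clock: 42.4
position: [0.5711, -0.1235, 0.1056]
tool_rot: [-1.341, 1.552, -3.096]
force: [0.7, -0.4, -3.3]
grip_width: 0.0572
```

Run:
```python
from h import *
x,y=wor([.036,-.075]); plan(x,y,.0575,-10.4)
```

```text
t 42.4 pos [ 0.5711 -0.1235  0.1056] yaw -10.6 q7 0.3 F [ 0.7 -0.4 -3.3] w 0.0572
 turn units [-0.03  0.04  0.17]  shift units after turn [1.6  0.21 0.05]  before turn [1.6  0.23 0.05]
```

Call:
arm_command(delta_pos=[[0,0.2,0.05],[0,0,0],[0.4,0,0],[0.4,0,0],[0.2,0,0],[0,0,0],[0,0,0]], rotation=[[-0.03,0.04,0.17],[0,0,0],[0,0,0],[0,0,0],[0,0,0],[0,0,0],[0,0,0]])

```text
clock: 43.1
position: [0.5772, -0.1277, 0.0732]
tool_rot: [1.649, 1.569, -0.104]
force: [0.1, 0.6, -3.3]
grip_width: 0.0573
```

Run:
```python
from h import *
x,y=wor([.036,-.075]); plan(x,y,.0575,-10.4)
```

```text
t 43.1 pos [ 0.5772 -0.1277  0.0732] yaw -10.5 q7 0.34 F [ 0.1  0.6 -3.3] w 0.0573
 turn units [-0.01 -0.   -0.02]  shift units after turn [ 0.52 -0.02 -0.04]  before turn [ 0.52 -0.02 -0.04]
```

Call:
arm_command(delta_pos=[[0.25,0,-0.04],[0.27,0,0],[0,0,0]], rotation=[[0,0,0],[0,0,0],[0,0,0]])

```text
clock: 43.4
position: [0.5778, -0.1262, 0.0566]
tool_rot: [1.657, 1.568, -0.096]
force: [-0.3, -1.1, -2.1]
grip_width: 0.0573
```

Call:
arm_command(delta_pos=[[0.04,0,0],[0,0,0],[0,0,0],[0,0,0],[-0.5,0,0],[-0.6,0,0],[-0.7,0,0],[-0.7,0,0],[-0.7,0,0],[-0.7,0,0]], rotation=[[0,0,0],[0,0,0],[0,0,0],[0,0,0],[0,0,0],[0,0,0],[0,0,0],[0,0,0],[0,0,0],[0,0,0]], gripper=-1)

```text
clock: 44.4
position: [0.577, -0.1269, 0.181]
tool_rot: [1.594, 1.568, -0.161]
force: [0.8, 0.5, -0.0]
grip_width: 0.0854
```

Call:
arm_command(delta_pos=[[0,-0.9,0],[0,-0.9,0],[0,-0.9,0],[0,-0.9,0],[0,-0.9,0.2],[0,0,0],[0,0,0]], rotation=[[0,0,0],[0,0,0],[0,0,0],[0,0,0],[0,0,0],[0,0,0],[0,0,0]], gripper=1)

```text
clock: 45.1
position: [0.4401, -0.1083, 0.1903]
tool_rot: [1.871, 1.555, 0.115]
force: [0.6, -0.6, 0.6]
grip_width: 0.0001
```

Run:
```python
from brg import *
x,y=wor([-.115,-.093]); plan(x,y,.075,-10.4)
wrist_brg('w15.png',.057,20,34); shot('top','top3.png')
```

```text
t 45.1 pos [ 0.4401 -0.1083  0.1903] yaw -10.6 q7 0.25 F [ 0.6 -0.6  0.6] w 0.0001
 turn units [-0.04 -0.05 -0.15]  shift units after turn [ 3.84 -0.44  0.37]  before turn [ 3.83 -0.5   0.39]
[(0.577, -0.1267, 20.7), (0.5771, -0.1266, 25.9), (0.5772, -0.1266, 20.4), (0.5772, -0.1266, 25.8), (0.5889, -0.053, 21.7), (0.5892, -0.0529, 21.5)]
```

View pics/w15.png

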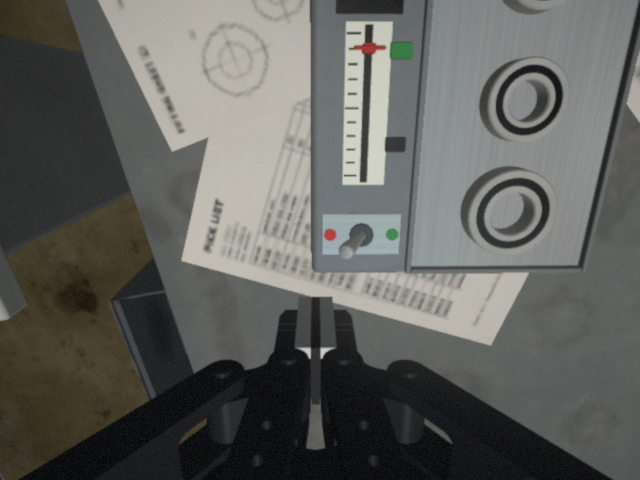

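Call:
arm_command(delta_pos=[[0,-0.45,0.37],[0,0,0],[0.5,0,0],[0.5,0,0],[0.5,0,0],[0.5,0,0],[0.5,0,0],[0.3,0,0],[0,0,0]], rotation=[[0,-0.05,-0.15],[0,0,0],[0,0,0],[0,0,0],[0,0,0],[0,0,0],[0,0,0],[0,0,0],[0,0,0]])

```text
clock: 46.1
position: [0.426, -0.1196, 0.1028]
tool_rot: [-0.412, 1.568, -2.17]
force: [-0.2, -0.5, 0.1]
grip_width: -0.0002
```

Run:
```python
from h import *; import pickle
x,y=wor([-.115,-.093]); plan(x,y,.075,-10.4); print(own(monitor.observe()['position']))
```

```text
t 46.1 pos [ 0.426  -0.1196  0.1028] yaw -10.7 q7 0.39 F [-0.2 -0.5  0.1] w -0.0002
 turn units [-0.05  0.03  0.01]  shift units after turn [ 0.93 -0.05 -0.09]  before turn [ 0.93 -0.05 -0.09]
[-0.11356485 -0.09569328]
```

Call:
arm_command(delta_pos=[[0.3,-0.05,-0.09],[0.3,0,0],[0.3,0,0],[0,0,0],[0,0.2,0],[0,0.2,0],[0,0.2,0],[0,0.2,0],[0,0.2,0],[0,0,0]], rotation=[[0,0,0],[0,0,0],[0,0,0],[0,0,0],[0,0,0],[0,0,0],[0,0,0],[0,0,0],[0,0,0],[0,0,0]])

```text
clock: 47.1
position: [0.4588, -0.1228, 0.0753]
tool_rot: [0.552, 1.568, -1.205]
force: [1.0, 0.2, -0.3]
grip_width: -0.0001
```

Run:
```python
from h import *; import pickle
x,y=wor([-.075,-.093]); plan(x,y,.075,-10.4); print(own(monitor.observe()['position']))
```

```text
t 47.1 pos [ 0.4588 -0.1228  0.0753] yaw -10.7 q7 0.41 F [ 1.   0.2 -0.3] w -0.0001
 turn units [-0.04  0.03 -0.02]  shift units after turn [0.01 0.19 0.  ]  before turn [0.01 0.19 0.  ]
[-0.08075623 -0.09291884]
```

Call:
arm_command(delta_pos=[[0,0.12,0],[0,0.1,0],[0,0,0]], rotation=[[0,0,0],[0,0,0],[0,0,0]])

```text
clock: 47.4
position: [0.4659, -0.1241, 0.0754]
tool_rot: [0.602, 1.568, -1.155]
force: [0.1, -0.4, 0.8]
grip_width: -0.0002
```

Call:
arm_command(delta_pos=[[0,-0.4,0],[0,-0.6,0],[0,-0.3,0],[-0.3,0,0],[0,0,0]], rotation=[[0,0,0],[0,0,0],[0,0,0],[0,0,0],[0,0,0]])

```text
clock: 47.9
position: [0.424, -0.1164, 0.085]
tool_rot: [0.262, 1.568, -1.496]
force: [0.3, -0.7, -0.5]
grip_width: 0.0
```

Run:
```python
from h import *; import pickle
x,y=wor([-.075,-.093]); plan(x,y,.075,-10.4); print(own(monitor.observe()['position']))
im,p=shot('wrist','w16.png'); 
for q,z in [((-.068,-.0935),.044),((-.083,-.0935),.079),((-.053,-.0935),.079)]: print(proj(p,[*wor(q),z]))
cv2.imwrite('pics/w16c.png',im[100:420,200:640,::-1])
```

```text
t 47.9 pos [ 0.424  -0.1164  0.085 ] yaw -10.7 q7 0.41 F [ 0.3 -0.7 -0.5] w 0.0
 turn units [-0.05  0.03 -0.01]  shift units after turn [0.33 1.37 0.  ]  before turn [ 0.33  1.37 -0.01]
[-0.11616045 -0.09291454]
(np.float64(419.3690631927383), np.float64(282.2711551823901))
(np.float64(403.4494717048001), np.float64(321.87380457943175))
(np.float64(480.1780904298989), np.float64(321.46194933038737))
```

View pics/w16c.png

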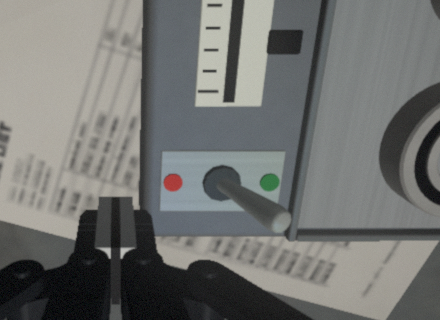

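Call:
arm_command(delta_pos=[[-0.6,0,0],[-0.6,0,0],[-0.5,0,0],[0,0,0],[0,0.6,0],[0,0.6,0],[0,0.6,0],[0,0.6,0],[0,0.6,0],[0,0,0]], rotation=[[0,0,0],[0,0,0],[0,0,0],[0,0,0],[0,0,0],[0,0,0],[0,0,0],[0,0,0],[0,0,0],[0,0,0]])

```text
clock: 48.95
position: [0.5191, -0.1326, 0.1348]
tool_rot: [0.679, 1.568, -1.075]
force: [-0.6, -0.5, -0.3]
grip_width: 0.0001
```

Call:
arm_command(delta_pos=[[0,0,0],[0,0,0],[0,0,0],[0,0,0],[0,0,0],[0,0,0],[0,0,0],[0,0,0],[0,0,0],[0,0,0]], rotation=[[0,0,0],[0,0,0],[0,0,0],[0,0,0],[0,0,0],[0,0,0],[0,0,0],[0,0,0],[0,0,0],[0,0,0]])

```text
clock: 49.95
position: [0.5171, -0.1322, 0.1337]
tool_rot: [0.071, 1.569, -1.683]
force: [0.4, 0.1, 0.0]
grip_width: -0.0001
```

Run:
```python
from brg import *
x,y=wor([-.022,-.0935]); plan(x,y,.075,-10.4); print(own(monitor.observe()['position']))
wrist_brg('w17.png',.057,19,34)
im=np.load('pics/top3.png.npy'); cv2.imwrite('pics/top3c.png',cv2.resize(im[170:300,180:420],None,fx=3.3,fy=3.3,interpolation=cv2.INTER_CUBIC)[:,:,::-1])
```

```text
t 50.0 pos [ 0.5171 -0.1322  0.1337] yaw -10.5 q7 0.34 F [0.4 0.1 0. ] w -0.0001
 turn units [-0.02  0.02 -0.  ]  shift units after turn [ 1.96 -0.01  0.06]  before turn [ 1.96 -0.01  0.06]
[-0.0217705 -0.0916073]
[(0.5768, -0.1264, 20.4), (0.5768, -0.1264, 20.5), (0.5768, -0.1264, 25.9), (0.5768, -0.1263, 25.8), (0.589, -0.0529, 21.5), (0.5891, -0.0528, 21.6)]
```

View pics/top3c.png

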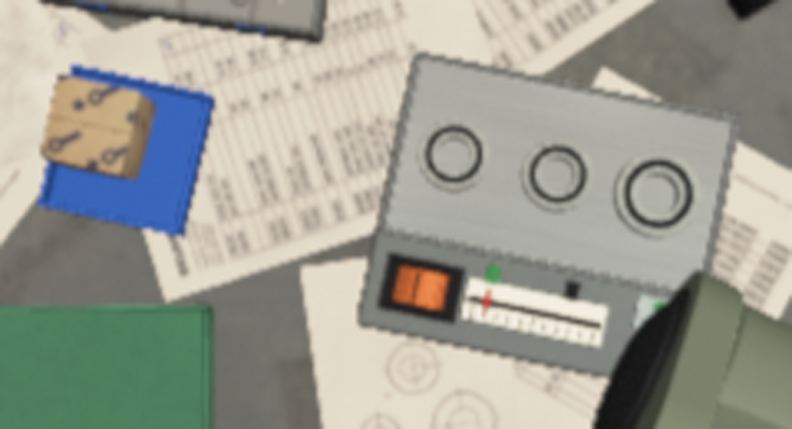

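Call:
arm_command(delta_pos=[[0.4,0,0],[0.4,0,0],[0.4,0,0],[0.4,0,0],[0.3,0,0],[0,0,0],[0,0,0]], rotation=[[0,0,0],[0,0,0],[0,0,0],[0,0,0],[0,0,0],[0,0,0],[0,0,0]])

```text
clock: 50.7
position: [0.5161, -0.1323, 0.07]
tool_rot: [-0.805, 1.567, -2.56]
force: [1.2, 0.3, -0.3]
grip_width: -0.0
```

Run:
```python
from h import *
x,y=wor([-.062,-.0935]); plan(x,y,.075,-10.4); print(own(monitor.observe()['position']))
```

```text
t 50.7 pos [ 0.5161 -0.1323  0.07  ] yaw -10.5 q7 0.39 F [ 1.2  0.3 -0.3] w -0.0
 turn units [-0.02  0.02  0.02]  shift units after turn [-0.17 -1.31  0.05]  before turn [-0.16 -1.31  0.06]
[-0.02269252 -0.09189593]
```

Call:
arm_command(delta_pos=[[-0.15,0,0],[0,-0.2,0],[0,-0.2,0],[0,-0.2,0],[0,-0.2,0],[0,-0.2,0],[0,-0.2,0],[0,-0.1,0],[0,0,0]], rotation=[[0,0,0],[0,0,0],[0,0,0],[0,0,0],[0,0,0],[0,0,0],[0,0,0],[0,0,0],[0,0,0]])

```text
clock: 51.6
position: [0.4794, -0.1255, 0.0779]
tool_rot: [1.278, 1.56, -0.476]
force: [1.3, -0.7, 0.9]
grip_width: -0.0001
```

Call:
arm_command(delta_pos=[[0,0.4,0],[0,0.5,0],[-0.6,0.3,0],[-0.7,0,0],[-0.7,0,0],[-0.7,0,0],[0,0,0],[0,0,0]], rotation=[[0,0,0],[0,0,0],[0,0,0],[0,0,0],[0,0,0],[0,0,0],[0,0,0],[0,0,0]])

```text
clock: 52.4
position: [0.512, -0.1313, 0.1611]
tool_rot: [1.216, 1.563, -0.538]
force: [1.2, 0.2, -0.3]
grip_width: -0.0002
```

Run:
```python
from brg import *
x,y=wor([.035,-.075]); plan(x,y,.11,-10.4)
wrist_brg('w18.png',.057,19,34); im=cv2.imread('pics/w18.png'); p=optics.camera_params('wrist')
for q in [(-.083,-.0935),(-.053,-.0935)]:
    u,v=map(int,proj(p,[*wor(q),.079])); print(u,v,im[v-1:v+2,u-1:u+2].mean((0,1)) if 0<=v<478 and 0<=u<638 else None)
cv2.imwrite('pics/w18c.png',im[100:420,100:560])
```

```text
t 52.4 pos [ 0.512  -0.1313  0.1611] yaw -10.5 q7 0.32 F [ 1.2  0.2 -0.3] w -0.0002
 turn units [-0.02  0.03 -0.07]  shift units after turn [ 1.7   2.06 -0.55]  before turn [ 1.72  2.05 -0.56]
[(0.5767, -0.1264, 25.8), (0.5768, -0.1264, 20.4), (0.5768, -0.1264, 20.5), (0.5768, -0.1264, 25.8), (0.589, -0.0529, 21.6), (0.5891, -0.0528, 21.4)]
218 253 [120.11111111 124.77777778 122.        ]
270 253 [167.77777778 164.77777778 151.11111111]
```

View pics/w18c.png

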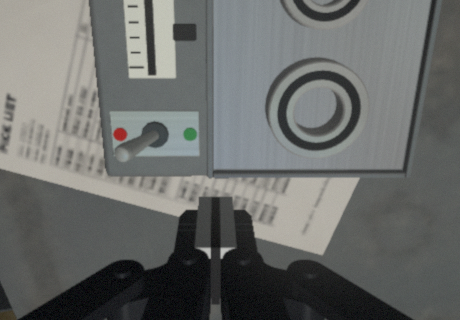

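Call:
arm_command(delta_pos=[[0,0.5,-0.2],[0,0.5,-0.2],[0,0.5,-0.15],[0,0.5,0],[0,0,0],[0.5,0,0],[0.5,0,0],[0.4,0,0],[0,0,0],[0,0,0]], rotation=[[0,0,-0.07],[0,0,0],[0,0,0],[0,0,0],[0,0,0],[0,0,0],[0,0,0],[0,0,0],[0,0,0],[0,0,0]], gripper=-1)

```text
clock: 53.45
position: [0.5692, -0.1255, 0.1086]
tool_rot: [-1.316, 1.559, -3.072]
force: [0.4, 1.0, 0.8]
grip_width: 0.0855
```

Run:
```python
from h import *
plan(.5768,-.1264,.0565,-10.4)
```

```text
t 53.5 pos [ 0.5692 -0.1255  0.1086] yaw -10.7 q7 0.32 F [0.4 1.  0.8] w 0.0855
 turn units [-0.04  0.03  0.11]  shift units after turn [ 1.74  0.26 -0.02]  before turn [ 1.73  0.28 -0.02]
```

Call:
arm_command(delta_pos=[[0,0.26,-0.02],[0,0,0],[0.4,0,0],[0.4,0,0],[0.2,0,0],[0,0,0],[0,0,0]], rotation=[[0,0.03,0.11],[0,0,0],[0,0,0],[0,0,0],[0,0,0],[0,0,0],[0,0,0]])

```text
clock: 54.15
position: [0.5779, -0.1264, 0.0765]
tool_rot: [1.847, 1.569, 0.09]
force: [0.1, -0.5, -0.5]
grip_width: 0.0853
```

Run:
```python
from h import *
plan(.5768,-.1264,.0565,-10.4)
```

```text
t 54.1 pos [ 0.5779 -0.1264  0.0765] yaw -10.7 q7 0.34 F [ 0.1 -0.5 -0.5] w 0.0853
 turn units [-0.04 -0.01 -0.02]  shift units after turn [ 0.67 -0.04  0.01]  before turn [ 0.67 -0.04  0.01]
```

Call:
arm_command(delta_pos=[[0.3,0,0],[0.3,0,0],[0.05,0,0],[0,0,0]], rotation=[[0,0,0],[0,0,0],[0,0,0],[0,0,0]])

```text
clock: 54.55
position: [0.578, -0.1264, 0.0554]
tool_rot: [1.813, 1.569, 0.057]
force: [-0.4, -0.2, 0.4]
grip_width: 0.0852
```

Call:
arm_command(delta_pos=[[0,0,0],[0,0,0],[0,0,0],[0,0,0],[0,0,0],[0,0,0],[0,0,0]], rotation=[[0,0,0],[0,0,0],[0,0,0],[0,0,0],[0,0,0],[0,0,0],[0,0,0]], gripper=1)

```text
clock: 55.25
position: [0.5779, -0.1263, 0.0568]
tool_rot: [2.059, 1.568, 0.302]
force: [-0.1, 0.2, -2.8]
grip_width: 0.0574
```

Call:
arm_command(delta_pos=[[-0.3,0,0],[-0.5,0,0],[-0.7,0,0],[-0.7,0,0],[-0.7,0,0],[-0.7,0,0],[0,0,0],[0,0,0]], rotation=[[0,0,0],[0,0,0],[0,0,0],[0,0,0],[0,0,0],[0,0,0],[0,0,0],[0,0,0]])

```text
clock: 56.05
position: [0.5774, -0.1269, 0.1757]
tool_rot: [1.875, 1.566, 0.116]
force: [0.1, 0.2, -3.8]
grip_width: 0.0578
```

Run:
```python
from h import *
plan(.4165,.251,.17,1.5)
```

```text
t 56.0 pos [ 0.5774 -0.1269  0.1757] yaw -10.7 q7 0.28 F [ 0.1  0.2 -3.8] w 0.0578
 turn units [-2.04 -0.01 -0.05]  shift units after turn [  0.19  -5.03 -12.73]  before turn [  0.17  -7.62 -11.38]
```

Call:
arm_command(delta_pos=[[0,0,0],[0,0,0],[0,-0.36,-0.9],[0,-0.36,-0.9],[0,-0.36,-0.9],[0,-0.36,-0.9],[0,-0.36,-0.9],[0,-0.36,-0.9],[0,-0.36,-0.9],[0,-0.36,-0.9]], rotation=[[-1,0,0],[-1,0,0],[0,0,0],[0,0,0],[0,0,0],[0,0,0],[0,0,0],[0,0,0],[0,0,0],[0,0,0]])

```text
clock: 57.05
position: [0.4786, 0.0894, 0.1707]
tool_rot: [-0.674, 1.567, -2.221]
force: [0.1, 0.2, -3.1]
grip_width: 0.0574
```

Call:
arm_command(delta_pos=[[0,-0.36,-0.9],[0,-0.36,-0.9],[0,-0.36,-0.9],[0,-0.36,-0.9],[0,-0.3,-0.7],[0,0,0],[0,0,0]], rotation=[[0,0,0],[0,0,0],[0,0,0],[0,0,0],[0,0,0],[0,0,0],[0,0,0]])

```text
clock: 57.75
position: [0.4166, 0.2245, 0.1677]
tool_rot: [-0.954, 1.562, -2.496]
force: [0.5, -0.7, -3.8]
grip_width: 0.0575
```

Run:
```python
from h import *
plan(.4165,.251,.09,1.5)
im,p=shot('wrist','w19.png'); hsv=cv2.cvtColor(im,cv2.COLOR_RGB2HSV); m=cv2.inRange(hsv,(60,80,40),(90,255,255))
c=max(cv2.findContours(m,cv2.RETR_EXTERNAL,cv2.CHAIN_APPROX_NONE)[0],key=cv2.contourArea)
a=cv2.approxPolyDP(cv2.convexHull(c),8,True)[:,0]
for q in a: print(q,onz(p,*q.astype(float),.022).round(4))
```

```text
t 57.8 pos [0.4166 0.2245 0.1677] yaw 1.7 q7 -0.27 F [ 0.5 -0.7 -3.8] w 0.0575
 turn units [0.03 0.05 0.07]  shift units after turn [ 2.59  0.02 -0.88]  before turn [ 2.58  0.04 -0.9 ]
[434   0] [0.4818 0.3649 0.022 ]
[413 245] [0.4867 0.206  0.022 ]
[228 246] [0.3494 0.2009 0.022 ]
[207   0] [0.3438 0.3612 0.022 ]
```

View pics/w19.png

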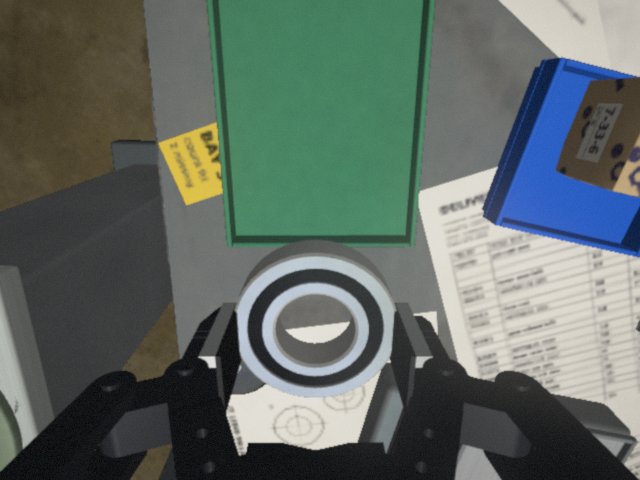

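Call:
arm_command(delta_pos=[[0,0,-0.45],[0,0,-0.4],[0,0,0],[0.5,0,0],[0.5,0,0],[0.5,0,0],[0.5,0,0],[0,0,0],[0,0,0]], rotation=[[0.03,0.05,0.07],[0,0,0],[0,0,0],[0,0,0],[0,0,0],[0,0,0],[0,0,0],[0,0,0],[0,0,0]])

```text
clock: 58.7
position: [0.4182, 0.25, 0.1059]
tool_rot: [1.706, 1.569, 0.156]
force: [-0.4, -0.4, -3.1]
grip_width: 0.0576
```

Run:
```python
from h import *
plan(.4165,.25,.019,2)
```

```text
t 58.7 pos [0.4182 0.25   0.1059] yaw 1.2 q7 -0.25 F [-0.4 -0.4 -3.1] w 0.0576
 turn units [-0.13 -0.   -0.02]  shift units after turn [ 2.9  -0.06 -0.  ]  before turn [ 2.9  -0.06 -0.  ]
```

Call:
arm_command(delta_pos=[[0.5,-0.05,0],[0.5,0,0],[0.5,0,0],[0.5,0,0],[0.3,0,0],[0,0,0],[0,0,0]], rotation=[[-0.13,0,0],[0,0,0],[0,0,0],[0,0,0],[0,0,0],[0,0,0],[0,0,0]])

```text
clock: 59.4
position: [0.4202, 0.2516, 0.04]
tool_rot: [2.087, 1.562, 0.551]
force: [-0.0, 0.5, -3.0]
grip_width: 0.0578
```

Run:
```python
from h import *
plan(.4165,.25,.019,2)
```

```text
t 59.4 pos [0.4202 0.2516 0.04  ] yaw 2.0 q7 -0.18 F [-0.   0.5 -3. ] w 0.0578
 turn units [-0.   -0.04 -0.08]  shift units after turn [ 0.7  -0.13  0.05]  before turn [ 0.7  -0.13  0.05]
```

Call:
arm_command(delta_pos=[[0.1,-0.13,0.05],[0.3,0,0],[0.25,0,0],[0.05,0,0],[0,0,0]], rotation=[[0,-0.04,-0.08],[0,0,0],[0,0,0],[0,0,0],[0,0,0]])

```text
clock: 59.9
position: [0.4166, 0.2505, 0.0187]
tool_rot: [2.723, 1.569, 1.187]
force: [0.8, -0.3, -2.2]
grip_width: 0.0578
```

Call:
arm_command(delta_pos=[[0,0,0],[0,0,0],[0,0,0],[0,0,0],[-0.4,0,0],[-0.6,0,0],[-0.7,0,0],[-0.7,0,0],[-0.7,0,0],[-0.7,0,0]], rotation=[[0,0,0],[0,0,0],[0,0,0],[0,0,0],[0,0,0],[0,0,0],[0,0,0],[0,0,0],[0,0,0],[0,0,0]], gripper=-0.65)

```text
clock: 60.9
position: [0.4161, 0.2493, 0.1395]
tool_rot: [-2.274, 1.569, 2.471]
force: [-0.1, 0.4, 0.3]
grip_width: 0.0708
```

Run:
```python
from h import *
plan(.589,-.0529,.16,-10.4)
```

```text
t 60.9 pos [0.4161 0.2493 0.1395] yaw 1.9 q7 -0.27 F [-0.1  0.4  0.3] w 0.0708
 turn units [ 2.05 -0.01  0.01]  shift units after turn [-0.68  7.49  8.87]  before turn [-0.7   5.43 10.26]
```

Call:
arm_command(delta_pos=[[-0.4,0,0],[-0.3,0,0],[0,0.7,0.82],[0,0.7,0.82],[0,0.7,0.82],[0,0.7,0.82],[0,0.7,0.82],[0,0.7,0.82],[0,0.7,0.82],[0,0.7,0.82]], rotation=[[1,0,0],[1,0,0],[0,0,0],[0,0,0],[0,0,0],[0,0,0],[0,0,0],[0,0,0],[0,0,0],[0,0,0]], gripper=-1)

```text
clock: 61.9
position: [0.5482, 0.0229, 0.1726]
tool_rot: [2.901, 1.558, 1.153]
force: [-0.1, 0.8, -0.2]
grip_width: 0.0853
```

Call:
arm_command(delta_pos=[[0,0.7,0.82],[0,0.7,0.82],[0,0.3,0.4],[0,0,0],[0,0,0]], rotation=[[0,0,0],[0,0,0],[0,0,0],[0,0,0],[0,0,0]])

```text
clock: 62.4
position: [0.5889, -0.0534, 0.1762]
tool_rot: [2.725, 1.557, 0.971]
force: [0.1, 1.3, -1.0]
grip_width: 0.0852
```

Run:
```python
from brg import *
plan(.589,-.0529,.09,-10.4); wrist_brg('w20.png',.057)
```

```text
t 62.4 pos [ 0.5889 -0.0534  0.1762] yaw -10.5 q7 0.16 F [ 0.1  1.3 -1. ] w 0.0852
 turn units [-0.01 -0.12 -0.05]  shift units after turn [ 2.87  0.   -0.02]  before turn [ 2.87 -0.02  0.02]
[(0.589, -0.0529, 21.6), (0.5891, -0.0529, 21.7), (0.602, 0.0232, 21.7), (0.6021, 0.0231, 21.6)]
```

B is confirmed at (0.602, 0.023). Descend on A.

Call:
arm_command(delta_pos=[[0,0,0],[0.6,0,0],[0.6,0,0],[0.6,0,0],[0.5,0,0],[0.3,0,0],[0,0,0],[0,0,0]], rotation=[[0,-0.12,-0.05],[0,0,0],[0,0,0],[0,0,0],[0,0,0],[0,0,0],[0,0,0],[0,0,0]])

```text
clock: 63.25
position: [0.5881, -0.0445, 0.0968]
tool_rot: [-1.101, 1.569, -2.844]
force: [-0.0, 0.5, 0.8]
grip_width: 0.0854
```

Run:
```python
from h import *
plan(.589,-.0529,.056,-10.4)
```

```text
t 63.2 pos [ 0.5881 -0.0445  0.0968] yaw -9.9 q7 0.2 F [-0.   0.5  0.8] w 0.0854
 turn units [0.09 0.01 0.01]  shift units after turn [1.36 0.08 0.27]  before turn [1.36 0.08 0.27]
```

Call:
arm_command(delta_pos=[[0,0.08,0.27],[0,0,0],[0.4,0,0],[0.4,0,0],[0.2,0,0],[0,0,0]], rotation=[[0.09,0,0],[0,0,0],[0,0,0],[0,0,0],[0,0,0],[0,0,0]])

```text
clock: 63.85
position: [0.5899, -0.054, 0.0657]
tool_rot: [1.444, 1.57, -0.31]
force: [-0.7, 0.1, -0.2]
grip_width: 0.0854
```

Run:
```python
from h import *
plan(.589,-.0529,.056,-10.4)
```

```text
t 63.9 pos [ 0.5899 -0.054   0.0657] yaw -10.5 q7 0.23 F [-0.7  0.1 -0.2] w 0.0854
 turn units [-0.01  0.   -0.01]  shift units after turn [ 0.32 -0.04 -0.03]  before turn [ 0.32 -0.04 -0.03]
```

Call:
arm_command(delta_pos=[[0.3,-0.04,-0.03],[0,0,0],[0,0,0]], rotation=[[0,0,0],[0,0,0],[0,0,0]])

```text
clock: 64.15
position: [0.5887, -0.0528, 0.0556]
tool_rot: [0.922, 1.57, -0.832]
force: [-0.2, -0.2, 0.7]
grip_width: 0.0851
```

Call:
arm_command(delta_pos=[[0,0,0],[0,0,0],[0,0,0],[0,0,0],[0,0,0],[0,0,0],[0,0,0]], rotation=[[0,0,0],[0,0,0],[0,0,0],[0,0,0],[0,0,0],[0,0,0],[0,0,0]], gripper=1)

```text
clock: 64.85
position: [0.5892, -0.0526, 0.0572]
tool_rot: [1.773, 1.569, 0.02]
force: [-0.1, -0.1, -2.9]
grip_width: 0.0477
```

Call:
arm_command(delta_pos=[[-0.3,0,0],[-0.5,0,0],[-0.7,0,0],[-0.7,0,0],[-0.7,0,0],[-0.7,0,0],[0,0,0],[0,0,0],[0,0,0]], rotation=[[0,0,0],[0,0,0],[0,0,0],[0,0,0],[0,0,0],[0,0,0],[0,0,0],[-1,0,0],[-1,0,0]])

```text
clock: 65.75
position: [0.5887, -0.053, 0.1766]
tool_rot: [1.515, 1.566, -0.026]
force: [-0.2, 0.2, -3.7]
grip_width: 0.0473
```

Call:
arm_command(delta_pos=[[0,-0.38,-0.9],[0,-0.38,-0.9],[0,-0.38,-0.9],[0,-0.38,-0.9],[0,-0.38,-0.9],[0,-0.38,-0.9],[0,-0.38,-0.9],[0,-0.38,-0.9],[0,-0.38,-0.9],[0,-0.38,-0.9]], rotation=[[0,0,0],[0,0,0],[0,0,0],[0,0,0],[0,0,0],[0,0,0],[0,0,0],[0,0,0],[0,0,0],[0,0,0]])

```text
clock: 66.75
position: [0.4605, 0.2175, 0.1771]
tool_rot: [1.278, 1.566, -0.267]
force: [0.7, 0.5, -3.5]
grip_width: 0.048
```

Call:
arm_command(delta_pos=[[0,-0.38,-0.9],[0,-0.38,-0.9],[0,-0.38,-0.9],[0,-0.3,-0.7],[0,0,0],[0,0,0]], rotation=[[0,0,0],[0,0,0],[0,0,0],[0,0,0],[0,0,0],[0,0,0]])

```text
clock: 67.35
position: [0.4089, 0.3254, 0.1771]
tool_rot: [1.332, 1.567, -0.207]
force: [0.6, -1.1, -2.4]
grip_width: 0.0475
```

Run:
```python
from brg import *
plan(.414,.3235,.09,2)
```

```text
t 67.3 pos [0.4089 0.3254 0.1771] yaw 1.8 q7 -0.44 F [ 0.6 -1.1 -2.4] w 0.0475
 turn units [-0.03  0.01 -0.03]  shift units after turn [2.9  0.17 0.07]  before turn [2.9  0.16 0.07]
```

Call:
arm_command(delta_pos=[[0,0.17,0.07],[0,0,0],[0.6,0,0],[0.6,0,0],[0.6,0,0],[0.6,0,0],[0.6,0,0],[0.5,0,0],[0,0,0],[0,0,0]], rotation=[[0,0,0],[0,0,0],[0,0,0],[0,0,0],[0,0,0],[0,0,0],[0,0,0],[0,0,0],[0,0,0],[0,0,0]])

```text
clock: 68.35
position: [0.4206, 0.3161, 0.07]
tool_rot: [1.464, 1.565, -0.088]
force: [-0.3, -0.1, -3.7]
grip_width: 0.0478
```

Run:
```python
from brg import *
plan(.414,.3235,.0195,2)
```

```text
t 68.3 pos [0.4206 0.3161 0.07  ] yaw 1.1 q7 -0.34 F [-0.3 -0.1 -3.7] w 0.0478
 turn units [-0.15  0.01 -0.06]  shift units after turn [ 1.68 -0.21 -0.26]  before turn [ 1.68 -0.23 -0.25]
```

Call:
arm_command(delta_pos=[[0,-0.21,-0.26],[0,0,0],[0.4,0,0],[0.4,0,0],[0.3,0,0],[0,0,0]], rotation=[[-0.15,0,-0.06],[0,0,0],[0,0,0],[0,0,0],[0,0,0],[0,0,0]])

```text
clock: 68.95
position: [0.4144, 0.3252, 0.0362]
tool_rot: [2.378, 1.569, 0.844]
force: [-0.5, -0.2, -2.9]
grip_width: 0.0474
```

Run:
```python
from brg import *
plan(.414,.3235,.0195,2)
```

```text
t 69.0 pos [0.4144 0.3252 0.0362] yaw 2.1 q7 -0.31 F [-0.5 -0.2 -2.9] w 0.0474
 turn units [ 0.01 -0.02 -0.01]  shift units after turn [ 0.56 -0.01  0.06]  before turn [ 0.56 -0.02  0.06]
```

Call:
arm_command(delta_pos=[[0.3,0,0.06],[0.25,0,0],[0,0,0]], rotation=[[0,0,0],[0,0,0],[0,0,0]])

```text
clock: 69.25
position: [0.4148, 0.3232, 0.0189]
tool_rot: [2.539, 1.568, 1.004]
force: [-6.4, 0.0, 23.7]
grip_width: 0.0478
```

Call:
arm_command(delta_pos=[[0.02,0,0],[0,0,0],[0,0,0],[0,0,0],[-0.4,0,0],[-0.6,0,0],[-0.7,0,0],[-0.7,0,0],[-0.7,0,0],[-0.7,0,0]], rotation=[[0,0,0],[0,0,0],[0,0,0],[0,0,0],[0,0,0],[0,0,0],[0,0,0],[0,0,0],[0,0,0],[0,0,0]], gripper=-0.7)

```text
clock: 70.25
position: [0.4143, 0.3216, 0.1373]
tool_rot: [-2.695, 1.57, 2.051]
force: [0.1, 0.5, 0.5]
grip_width: 0.0725
```

Call:
arm_command(delta_pos=[[-0.4,0,0],[-0.3,0,0],[0,0,0],[0,0.7,0.77],[0,0.7,0.77],[0,0.7,0.77],[0,0.7,0.77],[0,0.7,0.77],[0,0.7,0.77],[0,0.7,0.77]], rotation=[[1,0,0],[1,0,0],[0,0,0],[0,0,0],[0,0,0],[0,0,0],[0,0,0],[0,0,0],[0,0,0],[0,0,0]], gripper=-1)

```text
clock: 71.25
position: [0.533, 0.1358, 0.1634]
tool_rot: [-3.123, 1.563, 1.44]
force: [0.2, 0.9, -0.5]
grip_width: 0.0851
```

Call:
arm_command(delta_pos=[[0,0.7,0.77],[0,0.7,0.77],[0,0.7,0.77],[0,0.7,0.77],[0,0,0],[0,0,0]], rotation=[[0,0,0],[0,0,0],[0,0,0],[0,0,0],[0,0,0],[0,0,0]])

```text
clock: 71.85
position: [0.6053, 0.0223, 0.1618]
tool_rot: [-2.889, 1.565, 1.689]
force: [0.4, 0.4, -0.0]
grip_width: 0.0853
```

Run:
```python
from brg import *
plan(.602,.0232,.09,-10.4); wrist_brg('w21.png',.057)
```

```text
t 71.8 pos [0.6053 0.0223 0.1618] yaw -7.7 q7 0.07 F [ 0.4  0.4 -0. ] w 0.0853
 turn units [ 0.45 -0.05  0.01]  shift units after turn [ 2.39 -0.11 -0.01]  before turn [ 2.39 -0.11 -0.  ]
[(0.602, 0.0231, 21.7), (0.6022, 0.0232, 21.6)]
```

Call:
arm_command(delta_pos=[[0,-0.11,0],[0,0,0],[0.5,0,0],[0.5,0,0],[0.5,0,0],[0.4,0,0],[0.3,0,0],[0,0,0],[0,0,0]], rotation=[[0.45,-0.05,0],[0,0,0],[0,0,0],[0,0,0],[0,0,0],[0,0,0],[0,0,0],[0,0,0],[0,0,0]])

```text
clock: 72.8
position: [0.5996, 0.0268, 0.0892]
tool_rot: [-1.748, 1.566, 2.795]
force: [0.0, 0.6, 0.3]
grip_width: 0.0855
```

Run:
```python
from brg import *
plan(.602,.0232,.056,-10.4)
```

```text
t 72.8 pos [0.5996 0.0268 0.0892] yaw -9.7 q7 0.08 F [0.  0.6 0.3] w 0.0855
 turn units [ 0.12 -0.01  0.04]  shift units after turn [1.11 0.1  0.1 ]  before turn [1.11 0.1  0.11]
```

Call:
arm_command(delta_pos=[[0,0.1,0.1],[0,0,0],[0.3,0,0],[0.3,0,0],[0.3,0,0],[0.15,0,0],[0,0,0],[0,0,0]], rotation=[[0.12,0,0.04],[0,0,0],[0,0,0],[0,0,0],[0,0,0],[0,0,0],[0,0,0],[0,0,0]])

```text
clock: 73.6
position: [0.6029, 0.023, 0.0557]
tool_rot: [2.335, 1.569, 0.582]
force: [1.0, -0.3, 0.2]
grip_width: 0.0858
```

Run:
```python
from brg import *
plan(.602,.0232,.056,-10.4)
```

```text
t 73.6 pos [0.6029 0.023  0.0557] yaw -10.4 q7 0.1 F [ 1.  -0.3  0.2] w 0.0858
 turn units [-0.01 -0.01 -0.01]  shift units after turn [-0.01 -0.03 -0.  ]  before turn [-0.01 -0.03 -0.  ]
```

Call:
arm_command(delta_pos=[[0,0,0],[0,0,0],[0,0,0],[0,0,0],[0,0,0],[0,0,0],[0,0,0]], rotation=[[0,0,0],[0,0,0],[0,0,0],[0,0,0],[0,0,0],[0,0,0],[0,0,0]], gripper=1)

```text
clock: 74.3
position: [0.6034, 0.0231, 0.0574]
tool_rot: [2.244, 1.567, 0.491]
force: [0.2, 0.5, -1.3]
grip_width: 0.0474
```

Call:
arm_command(delta_pos=[[-0.3,0,0],[-0.5,0,0],[-0.7,0,0],[-0.7,0,0],[-0.7,0,0],[-0.7,0,0],[0,0,0],[0,0,0],[0,0,0]], rotation=[[0,0,0],[0,0,0],[0,0,0],[0,0,0],[0,0,0],[0,0,0],[0,0,0],[-1,0,0],[-1,0,0]])

```text
clock: 75.2
position: [0.603, 0.0226, 0.177]
tool_rot: [1.817, 1.564, 0.276]
force: [-0.3, -0.3, -3.5]
grip_width: 0.0477
```

Call:
arm_command(delta_pos=[[0,-0.41,-0.9],[0,-0.41,-0.9],[0,-0.41,-0.9],[0,-0.41,-0.9],[0,-0.41,-0.9],[0,-0.41,-0.9],[0,-0.41,-0.9],[0,-0.41,-0.9],[0,-0.41,-0.9],[0,-0.41,-0.9]], rotation=[[0,0,0],[0,0,0],[0,0,0],[0,0,0],[0,0,0],[0,0,0],[0,0,0],[0,0,0],[0,0,0],[0,0,0]])

```text
clock: 76.2
position: [0.466, 0.2924, 0.1778]
tool_rot: [1.574, 1.564, 0.029]
force: [0.9, 0.4, -2.6]
grip_width: 0.0477
```

Call:
arm_command(delta_pos=[[0,-0.41,-0.9],[0,-0.41,-0.9],[0,-0.41,-0.9],[0,-0.2,-0.4],[0,0,0],[0,0,0]], rotation=[[0,0,0],[0,0,0],[0,0,0],[0,0,0],[0,0,0],[0,0,0]])

```text
clock: 76.8
position: [0.4152, 0.3903, 0.1776]
tool_rot: [1.565, 1.566, 0.026]
force: [1.0, -1.7, -2.6]
grip_width: 0.0474
```

Run:
```python
from brg import *
plan(.4115,.395,.09,2)
```

```text
t 76.8 pos [0.4152 0.3903 0.1776] yaw 1.8 q7 -0.52 F [ 1.  -1.7 -2.6] w 0.0474
 turn units [-0.03  0.   -0.05]  shift units after turn [ 2.92 -0.12 -0.16]  before turn [ 2.92 -0.13 -0.16]
```

Call:
arm_command(delta_pos=[[0,-0.12,-0.16],[0,0,0],[0.6,0,0],[0.6,0,0],[0.6,0,0],[0.6,0,0],[0.6,0,0],[0.5,0,0],[0,0,0],[0,0,0]], rotation=[[0,0,-0.05],[0,0,0],[0,0,0],[0,0,0],[0,0,0],[0,0,0],[0,0,0],[0,0,0],[0,0,0],[0,0,0]])

```text
clock: 77.8
position: [0.4168, 0.3889, 0.0705]
tool_rot: [1.692, 1.569, 0.142]
force: [0.5, -0.2, -2.1]
grip_width: 0.0478
```

Run:
```python
from brg import *
plan(.4115,.395,.0195,2)
```

```text
t 77.8 pos [0.4168 0.3889 0.0705] yaw 1.2 q7 -0.45 F [ 0.5 -0.2 -2.1] w 0.0478
 turn units [-0.14 -0.   -0.02]  shift units after turn [ 1.7  -0.17 -0.21]  before turn [ 1.7  -0.18 -0.21]
```

Call:
arm_command(delta_pos=[[0,-0.17,-0.21],[0,0,0],[0.4,0,0],[0.4,0,0],[0.3,0,0],[0,0,0]], rotation=[[-0.14,0,0],[0,0,0],[0,0,0],[0,0,0],[0,0,0],[0,0,0]])

```text
clock: 78.4
position: [0.4117, 0.3968, 0.0367]
tool_rot: [2.171, 1.566, 0.637]
force: [0.2, -0.1, -2.3]
grip_width: 0.0476
```

Run:
```python
from brg import *
plan(.4115,.395,.02,2)
```

```text
t 78.4 pos [0.4117 0.3968 0.0367] yaw 2.1 q7 -0.43 F [ 0.2 -0.1 -2.3] w 0.0476
 turn units [ 0.02 -0.03 -0.04]  shift units after turn [ 0.56 -0.01  0.06]  before turn [ 0.56 -0.01  0.06]
```

Call:
arm_command(delta_pos=[[0.25,0,0.06],[0.25,0,0],[0,0,0]], rotation=[[0,0,0],[0,0,0],[0,0,0]])

```text
clock: 78.7
position: [0.412, 0.3944, 0.02]
tool_rot: [2.076, 1.567, 0.542]
force: [-0.6, 1.0, -1.4]
grip_width: 0.0476
```

Call:
arm_command(delta_pos=[[0.02,0,0],[0,0,0],[0,0,0],[0,0,0],[-0.4,0,0],[-0.6,0,0],[-0.7,0,0],[-0.7,0,0],[-0.7,0,0],[-0.7,0,0]], rotation=[[0,0,0],[0,0,0],[0,0,0],[0,0,0],[0,0,0],[0,0,0],[0,0,0],[0,0,0],[0,0,0],[0,0,0]], gripper=-0.7)

```text
clock: 79.7
position: [0.4116, 0.3936, 0.1408]
tool_rot: [2.113, 1.567, 0.578]
force: [0.3, 0.1, 0.9]
grip_width: 0.0724
```

Call:
arm_command(delta_pos=[[-0.7,0,0],[-0.7,0,0],[-0.7,0,0],[-0.7,0,0],[0,0.3,0.8],[0,0.3,0.8],[0,0.3,0.6],[0,0,0],[0,0,0]], rotation=[[0,0,0],[0,0,0],[0,0,0],[0,0,0],[0,0,0],[0,0,0],[0,0,0],[0,0,0],[0,0,0]])

```text
clock: 80.6
position: [0.4414, 0.3262, 0.2407]
tool_rot: [2.463, 1.555, 0.927]
force: [0.5, -0.2, -0.3]
grip_width: 0.0727
```

Run:
```python
from brg import *
plan(.414,.3235,.25,2); wrist_brg('w22.png',.0195,19,34)
shot('top','top4.png')
a=cv2.imread('pics/w22.png'); b=cv2.imread('pics/top4.png')[165:345,130:440]
cv2.imwrite('pics/fin.png',np.vstack([cv2.resize(a,(480,360))[:,:480], cv2.resize(b,(480,240))[:, :]]))
```

```text
t 80.6 pos [0.4414 0.3262 0.2407] yaw 2.0 q7 -0.44 F [ 0.5 -0.2 -0.3] w 0.0727
 turn units [-0.   -0.12 -0.1 ]  shift units after turn [-0.31 -0.92  0.06]  before turn [-0.32 -0.91  0.06]
[(0.4101, 0.3941, 26.2), (0.4102, 0.3939, 25.9), (0.4102, 0.3945, 21.7), (0.4102, 0.3946, 21.6), (0.4127, 0.3234, 21.6), (0.4129, 0.323, 26.2), (0.4129, 0.3232, 21.7), (0.4131, 0.3231, 26.0), (0.4135, 0.2506, 32.3), (0.4146, 0.2503, 20.6), (0.4146, 0.2503, 20.9), (0.4146, 0.2504, 25.8), (0.4146, 0.2504, 25.9), (0.4148, 0.2502, 31.0), (0.4432, 0.0681, 20.9), (0.4439, 0.0678, 21.2)]
```

View pics/fin.png

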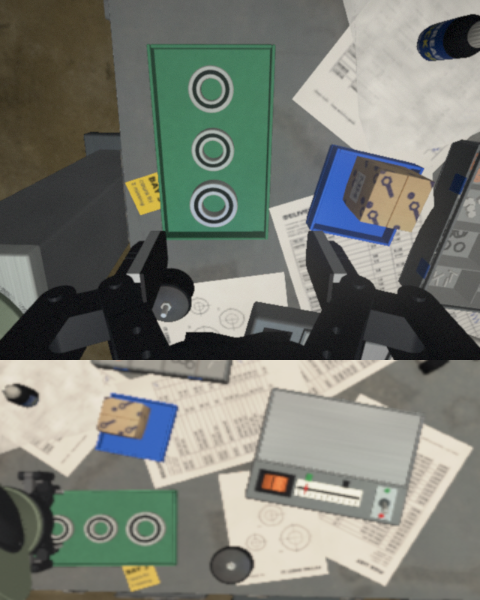

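Run:
```python
from h import *
p=optics.camera_params('wrist'); o=np.array([.6012,.2715]); 
P=[(372,170),(433,178),(422,229),(362,220)]
c=np.array([onz(p,u/.75,v/.75,.079)[:2] for u,v in P])
print(c.round(4), [np.linalg.norm(c[i]-c[i-1]).round(3) for i in range(4)]); print('carton in tray',own(c.mean(0),o,-.178).round(4))
```

```text
[[0.5817 0.3224]
 [0.6474 0.3158]
 [0.6498 0.2561]
 [0.581  0.2651]] [np.float64(0.057), np.float64(0.066), np.float64(0.06), np.float64(0.069)]
carton in tray [0.0103 0.0205]
```

```bash
python3 -c "
from workcell import bot,monitor
print(bot.job_done(), monitor.observe()['clock'])"
```

```text
the job is handed in; nothing more can be done
the job is handed in; nothing more can be done
```

The job is finished and handed in; my last check was at about 80.6 s of the 210 s allowed.

- **Order of work:** I put the carton in the blue tray, then rolled the thumbwheel until the pointer stood at the green marker. I laid the three bearings (one big, two small) on the plate and flipped the switch on. It ran for about 4 s and I flipped it off. Then I moved the bearings to the green tray.
- **Bearings:** The last wrist view shows all three flat in the green tray at about y = 0.250, 0.323 and 0.394 m. Their measured radii match the given sizes.
- **Pointer and switch:** The last top view shows the pointer at the green marker and the switch off.
- **Bystanders:** The filter, glue bottle and rubber mount were never touched. The glue and mount showed no sign of movement in the last views; I did not measure them again.
- **Robot:** The gripper was clear of everything when I handed in.

**What differed:**
- **Carton:** It was centred when I set it down, but had shifted about 2 cm inside the blue tray by the later views, probably the random knock. It still measures as upright on the tray floor against one wall, at about (0.010, 0.021) m in the tray frame, inside the allowed range.
- **Contact force:** One bearing was pressed on the green tray floor with about 24 N when it was set down, below the 40 N limit.
- **Grip width:** The gripper read about 4 mm less than the bearing diameters, but every grasp held.

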